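Loosen the vise's gib screws, open it and unload the parts

TASK

With the flat-bladed key, turn all three slotted lock screws on the vise's side rail anticlockwise, about a quarter turn, until their slots lie along the rail, without touching the screws with anything but the key; only then slide the jaw fully open. Lift out all the finished T-shaped parts and stand them upright on the floor of the white tray, then slide the empty jaw fully closed again. In the end the key stands in its wooden stand again and the glass vials have not been knocked over.

Things in the scene. Friction and masses are not known exactly. Their poses are not given: they have to be found in the camera images.
- vise: grey low vise fixed to the bench. Bed 210 (x) x 220 (y from -100 to +120) x 16 high; origin on the underside, mid-length, on the jaws' middle line; z up, +x to the fixed back jaw (156 wide, face at x = +60, top at 36). Rails, tops at 44: plain at y = -91 (16 wide); at y = +101 (36 wide) the one with three lock screws. Parts stand on the bed in a row along y at x = +36, 40 apart.
- jaw (a joint): sliding front jaw, 156 wide: 0 = closed on the parts, grows to 0.05 m (stop) as it slides along the vise's -x. 3 N of friction; stays where left. Top at 34; a lip overhangs the parts' feet by 7 mm when closed, so they cannot be lifted until it is open. The screws do not really block it here, but it must not be moved before they are loose.
- jaw_post (a point): middle of the top face of the upright square grip post on the sliding jaw (18 x 18 mm, 46 tall, from 34 to 80 above the bench, on the jaw's middle line, sides along the vise's x and y); moves with the jaw.
- stand: light wooden stand for the key, fixed: square block 62 x 62 x 62 mm with a square well 38 x 38 mm open at the top, 58 deep. Origin: centre of the underside.
- key: flat-bladed screw key, 126 mm long, 0.18 kg, upright in the stand. Origin: middle of the blade's lower edge; z up the handle. Blade 4 thick (its x) x 28 wide (y) x 16 high; shank 12 diameter; round collar 56 diameter, 55 to 61 above the origin, rests on the stand's top (origin then 7 mm above the bench); black paddle handle from 61 to 126, 20 thick (x) x 36 wide (y).
- tray: open white tray, loose, 0.7 kg, 170 (its x) x 110 (its y) x 18 mm high, walls and floor 4 mm thick. Origin: centre of the underside.
- vial_1: small capped glass vial, bystander, 24 diameter x 54; origin: centre of its underside, z up.
- vial_2: the same, another vial with the same kind of cap.
- screw_a (a joint): front (x = -80 mm in the vise frame) captive lock screw on the gib rail: 0 to 0.3 rad = tight (slot roughly across the rail), grows as it is turned anticlockwise seen from above, stop at 1.62 (loose: slot along the rail). 0.08 N m of friction; stays where it is left, does not rise as it turns.
- head_a: slotted head of the front lock screw, 35 mm across, vertical axis at y = +101 mm in the vise frame. Origin on the axis, 44 mm above the bench; z up; its y axis runs along the slot. The slot is 9 wide, open at both ends (32 long), its floor 47 and its mouth 56 above the bench. At joint value 0 the slot lies along the vise's y.
- screw_b (a joint): middle (x = -25) captive lock screw on the gib rail: 0 to 0.3 rad = tight (slot roughly across the rail), grows as it is turned anticlockwise seen from above, stop at 1.62 (loose: slot along the rail). 0.08 N m of friction; stays where it is left, does not rise as it turns.
- head_b: slotted head of the middle lock screw, 35 mm across, vertical axis at y = +101 mm in the vise frame. Origin on the axis, 44 mm above the bench; z up; its y axis runs along the slot. The slot is 9 wide, open at both ends (32 long), its floor 47 and its mouth 56 above the bench. At joint value 0 the slot lies along the vise's y.
- screw_c (a joint): back (x = +30) captive lock screw on the gib rail: 0 to 0.3 rad = tight (slot roughly across the rail), grows as it is turned anticlockwise seen from above, stop at 1.62 (loose: slot along the rail). 0.08 N m of friction; stays where it is left, does not rise as it turns.
- head_c: slotted head of the back lock screw, 35 mm across, vertical axis at y = +101 mm in the vise frame. Origin on the axis, 44 mm above the bench; z up; its y axis runs along the slot. The slot is 9 wide, open at both ends (32 long), its floor 47 and its mouth 56 above the bench. At joint value 0 the slot lies along the vise's y.
- part_1: finished aluminium part like an inverted T, one of up to four (absent ones: None), 0.09 kg. Foot 44 (its x) x 34 (y) x 10 high; stem midway on it 12 thick (x) x 34 wide (y), top 58 above the underside. Origin: centre of the underside, z up. Starts on the vise bed, its x along the vise's x, foot between the jaws; grip the stem, across its 12 mm.
- part_2: finished aluminium part like an inverted T, one of up to four (absent ones: None), 0.09 kg. Foot 44 (its x) x 34 (y) x 10 high; stem midway on it 12 thick (x) x 34 wide (y), top 58 above the underside. Origin: centre of the underside, z up. Starts on the vise bed, its x along the vise's x, foot between the jaws; grip the stem, across its 12 mm.
- part_3: finished aluminium part like an inverted T, one of up to four (absent ones: None), 0.09 kg. Foot 44 (its x) x 34 (y) x 10 high; stem midway on it 12 thick (x) x 34 wide (y), top 58 above the underside. Origin: centre of the underside, z up. Starts on the vise bed, its x along the vise's x, foot between the jaws; grip the stem, across its 12 mm.
- part_4: finished aluminium part like an inverted T, one of up to four (absent ones: None), 0.09 kg. Foot 44 (its x) x 34 (y) x 10 high; stem midway on it 12 thick (x) x 34 wide (y), top 58 above the underside. Origin: centre of the underside, z up. Starts on the vise bed, its x along the vise's x, foot between the jaws; grip the stem, across its 12 mm.
There are look-alikes about, which are no part of the job. What is shaped like the key but green is not meant. What is shaped like the part_1 but blue is not meant.

How it is judged:
By the outcome, as a careful person would: the job done as asked, in the order asked, and still so for the second after the job is handed in, with the robot touching nothing.
Of part_1, part_2, part_3, part_4 only 2 to 3 are there at a start; the rules pass over those that are not, and their reading is None.
At some moment in a run one of tray may be knocked a few centimetres aside while the robot is not near it.
It also fails if it takes over 200 s, if anything falls off the work surface, if the arm or the gripper's body presses on something with over 40 N, if the wrist force passes 120 N, or if a joint passes its speed limit or range.

ROBOT

A 7-joint arm with a two-finger parallel gripper is mounted at the origin on a cart in front of the work surface, level with it; the furniture and walls round the work are solid. World frame = base frame: x ahead of the robot, y to its left, z up, the work surface at z = 0. Lengths are in m, angles in rad, forces in N, time in s.
With the tool pointing down it reaches from about 0.425 to 0.925 m from the base axis. Payload 6.8 kg.
Tool frame: the origin (TCP) lies at the very end of the fingers, on their centre line; the grasp point (between the pads) lies 19 mm behind it (r.grip_point_offset is the distance from the TCP to the grasp point, in m); z points along the fingers, y is the line along which they close (so a half turn about z gives the same grasp; the last joint's range is limited). The gripper opens to 85 mm and grips with 20 to 120 N. Pads are 22 mm wide; open, the fingers measure 114 mm over their backs; the gripper's body (76 mm by 85 mm) begins 54 mm behind the grasp point. The pads swing forward as they close: fully open they stand 13 mm farther back than shut.
Start: joints at [1.051, 0.477, 0.022, 1.555, -0.011, 1.109, -0.083], TCP at [0.27, -0.619, 0.231] pointing down, gripper open.
Joint ranges: [-2.96, 2.96], [-0.34, 2.1], [-1.41, 1.46], [0.24, 2.44], [-1.37, 4.51], [0.17, 1.92], [-2.96, 2.96]. Speed limits (rad/s): [2.39, 2.39, 3.14, 3.14, 3.14, 3.14, 3.14].

INTERFACE

Orientations are given as a rotation vector (axis times angle).
In Python, from bench import status, eyes, r gives the robot as it stands.
- The arm moves only by the shell command python3 -m crank 'ROWS' [OPENING] [FORCE]. ROWS is JSON, a list of rows, each a list of 6 numbers: the shift along the tool's x, y, z normalised to -1 to 1, where 1 is 0.02 m, then the turn, a rotation vector about the tool's x, y, z normalised to -1 to 1, where 1 is 45 degrees. A call has 1 to 12 rows; each row shifts and turns the commanded pose from where the row before left it, along the tool's axes as they then stand; what a row does not reach is not made up. A row lasts 1/10 s, in which the tool goes at most 50 mm and 8.59 degrees, less where a joint would pass 70% of its speed; a pose out of reach is approached as far as the arm can. A call with a number of a shift or a turn outside -1 to 1 is refused whole. A call with a gripper value outside its range is refused whole. OPENING is the opening, from 0 (shut) to 1 (fully open), set as the call begins (- or left out, the last holds). The fingers move at their own pace and stop on an object; FORCE is the grip in N (left out, the last holds). Time passes only in rows, so rows that do not move let the fingers close. It gives the time, the measured TCP pose, the force, the opening and the grip force at its end, in the units of the state.
- status.get_obs(): the state, without advancing time (a new reading comes with each control period).
- eyes.grab_frame(name): name is "scene" or "top"; returns a dict with "image" (384x512x3 uint8, red, green, blue), "depth" (384x512 float32, m along the optical axis (not along the pixel's ray), 0 where there is no reading), "fovy" (degrees; the focal length in pixels is half the picture's height over the tangent of half this angle, whatever the lens; pixels are square), "cx", "cy" (the principal point, pixels), "world_to_cam" (4x4, takes a point from world to camera coordinates). Camera axes: x right, y up, looking along -z (the intrinsics and any distortion apply to the point x, -y, -z); pixel columns grow to the right and rows downward; lengths in m; the calibration is good to about 2 mm. A picture is of the moment at which its call begins.
- r.hand_in(): hands the job in; it is judged then, once.
The state is a dict: "clock": time; "joints": joint angles; "qvel": joint speeds; "tau": joint torques, N m; "tcp_pos": TCP position; "orientation": TCP orientation; "contact_force": force on the tool from outside, world axes, zero at the start; "moment": the same for the moment, N m; "grip_width": finger opening in m; "gripper_force": force on a finger pad.
Only numpy, scipy, OpenCV 4.12 (cv2) and the standard library are available. Lean on these libraries where they do the work, as an engineer would, in place of code of your own. Each camera call takes 0.05 s, during which the arm holds its last target. There are 200 camera calls.

## Working session

There is one attempt and no reset: what is moved stays moved. The work goes in short steps, Python scripts to look and compute and a shell command to move; the robot and the scene stay as the last step left them, time stands still between calls to the robot, and variables do not carry over. Pictures are saved under pics/ and viewed, at most 14 in all, crops included, and the job is handed in when it is done.

```bash
ls; mkdir -p pics; python3 - <<'E'
from bench import status, eyes, r
import cv2,numpy as np
print(status.get_obs())
for n in ("scene","top"):
    f=eyes.grab_frame(n); np.savez(f"pics/{n}0.npz",**f)
    print(n,f["fovy"],f["cx"],f["cy"],f["world_to_cam"], [k for k in f])
    cv2.imwrite(f"pics/{n}0.png",cv2.resize(f["image"][:,:,::-1],(800,600),interpolation=cv2.INTER_CUBIC))
E
```

```text
pics
{'clock': 0.0, 'joints': array([ 1.05087499,  0.47782534,  0.02235768,  1.5564745 , -0.01150004,
        1.10926921, -0.08312278]), 'qvel': array([-0.00036662,  0.00091635,  0.00046089,  0.00043377, -0.00075286,
        0.0016183 , -0.00140146]), 'tau': array([-4.43015342e-04, -5.96454656e+01,  1.60733387e+00, -2.81195068e+01,
        1.22823397e-02,  9.28371563e-03,  1.63895811e-05]), 'tcp_pos': array([ 0.26992529, -0.61802985,  0.2302994 ]), 'orientation': array([-3.07349683e+00, -6.41936591e-01,  8.16589765e-04]), 'contact_force': array([ 0.3577082 , -0.08442408,  0.08323956]), 'moment': array([-0.06753359, -0.05005022,  0.01165349]), 'gripper_force': 0.0, 'grip_width': 0.08550365716619442}
scene 51.7970804171555 260.61721023021676 189.95542227176233 [[-0.84794001 -0.53006968  0.00488503  0.50846348]
 [ 0.4024357  -0.63771412  0.65678475 -0.30007057]
 [-0.34502643  0.55887998  0.75406229 -0.75928005]
 [ 0.          0.          0.          1.        ]] ['image', 'depth', 'fovy', 'cx', 'cy', 'world_to_cam']
top 54.71936280263055 251.15740683090942 194.11245277308052 [[-0.02208313 -0.99956785 -0.0194022   0.02056062]
 [ 0.99284844 -0.02420382  0.11690227 -0.5955048 ]
 [-0.11732136 -0.01668188  0.99295388 -1.0110507 ]
 [ 0.          0.          0.          1.        ]] ['image', 'depth', 'fovy', 'cx', 'cy', 'world_to_cam']
```

View pics/top0.png

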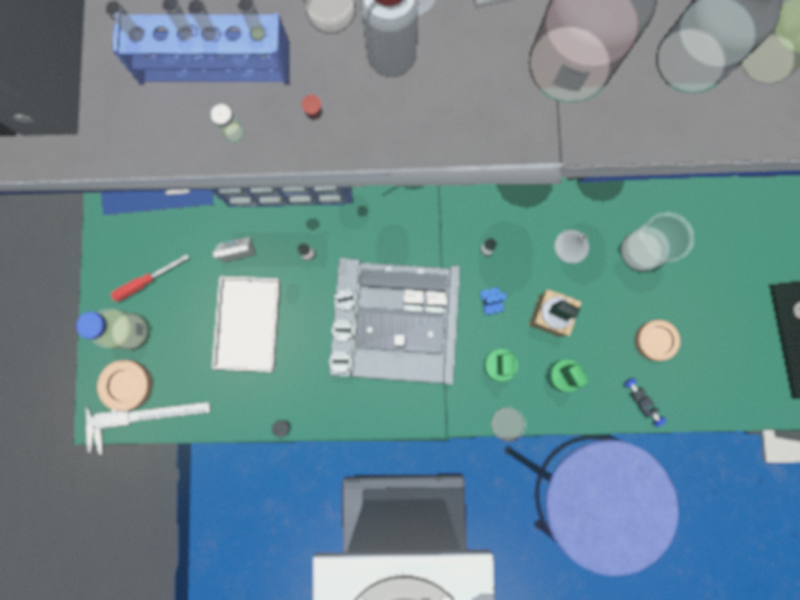

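View pics/scene0.png

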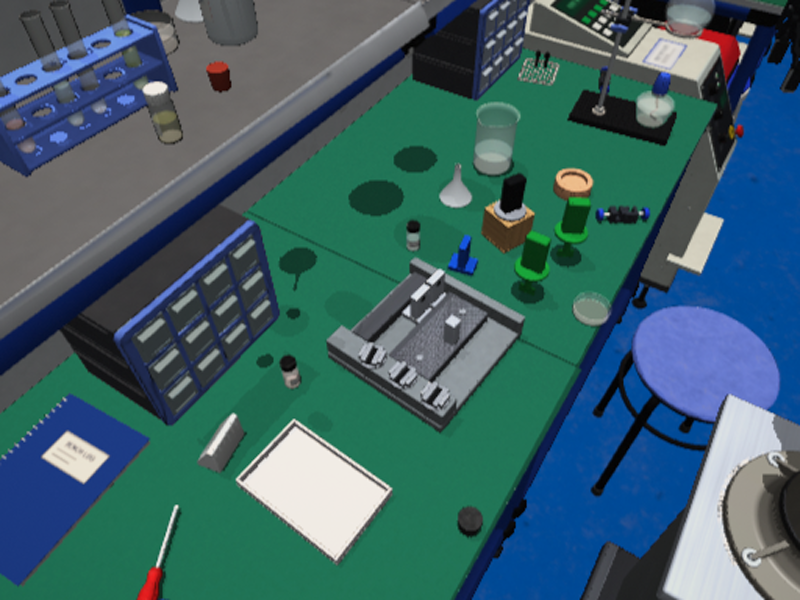

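```bash
cat > h.py <<'E'
import numpy as np, cv2
from bench import status, eyes, r
def load(fn): return dict(np.load(fn))
def grab(n,fn):
    f=eyes.grab_frame(n); np.savez(fn,**f); return f
def K(f): return 192/np.tan(np.radians(f["fovy"])/2)
def rays(f,uv):
    uv=np.atleast_2d(uv).astype(float); k=K(f); W=f["world_to_cam"]
    d=np.c_[(uv[:,0]-f["cx"])/k,-(uv[:,1]-f["cy"])/k,-np.ones(len(uv))]
    return -W[:3,:3].T@W[:3,3], d@W[:3,:3]
def plane(f,uv,z):
    o,d=rays(f,uv); return o+d*((z-o[2])/d[:,2])[:,None]
def proj(f,p):
    p=np.atleast_2d(p); W=f["world_to_cam"]; c=p@W[:3,:3].T+W[:3,3]; k=K(f)
    return np.c_[f["cx"]+k*c[:,0]/-c[:,2], f["cy"]-k*c[:,1]/-c[:,2]]
def cloud(f):
    v,u=np.mgrid[:384,:512]; o,d=rays(f,np.c_[u.ravel(),v.ravel()])
    return (o+d*f["depth"].reshape(-1,1)).reshape(384,512,3)
def tri(fa,ua,fb,ub):
    oa,da=rays(fa,ua);ob,db=rays(fb,ub);out=[]
    for a,b in zip(da,db):
        s,*_=np.linalg.lstsq(np.c_[a,-b],ob-oa,rcond=None); p=oa+a*s[0];q=ob+b*s[1]
        out.append(np.r_[(p+q)/2,np.linalg.norm(p-q)])
    return np.array(out)
E
python3 - <<'E'
from h import *
T=load("pics/top0.npz");S=load("pics/scene0.npz")
for n,f in(("top",T),("scene",S)):
    P=cloud(f); I=f["image"].astype(int); hsv=cv2.cvtColor(f["image"],cv2.COLOR_RGB2HSV)
    ok=f["depth"]>0
    b=ok&(hsv[...,0]>65)&(hsv[...,0]<88)&(hsv[...,1]>120)&(np.abs(P[...,2])<.03)
    p=P[b]; A=np.c_[p[:,:2],np.ones(len(p))]; c,*_=np.linalg.lstsq(A,p[:,2],rcond=None)
    print(n,ok.mean(),b.sum(),"bench plane",c,"std",(p[:,2]-A@c).std())
    # dist by radius for distortion
    vise=ok&(P[...,0]>.35)&(P[...,0]<.7)
    for nm,lo,hi in(("56screw",.05,.06),("44rail",.04,.049)):pass
a=cv2.resize(T["image"][155:260,200:390,::-1],(800,442),interpolation=cv2.INTER_CUBIC)
cv2.imwrite("pics/c1.png",a)
b=cv2.resize(S["image"][110:280,200:400,::-1],(706,600),interpolation=cv2.INTER_CUBIC)
cv2.imwrite("pics/c2.png",b)
E
```

```text
top 0.9960581461588541 497 bench plane [-0.00035017 -0.0015895  -0.00123663] std 0.0021097029697776317
scene 0.9959259033203125 61894 bench plane [ 0.00030792 -0.00064223  0.00011979] std 0.0017654402480314084
```

View pics/c1.png

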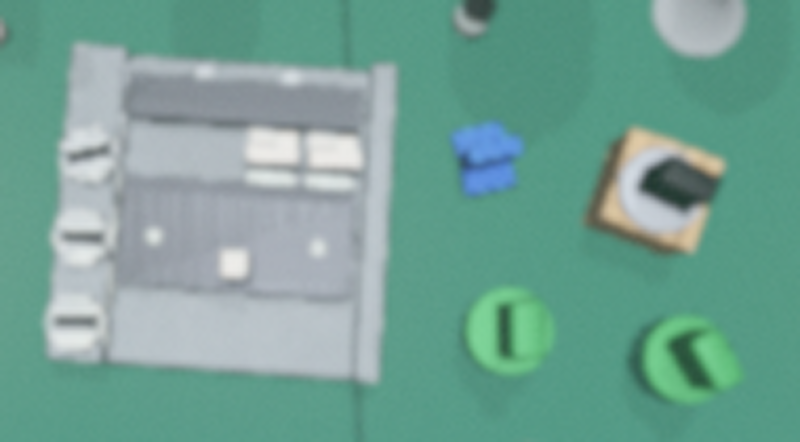

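View pics/c2.png

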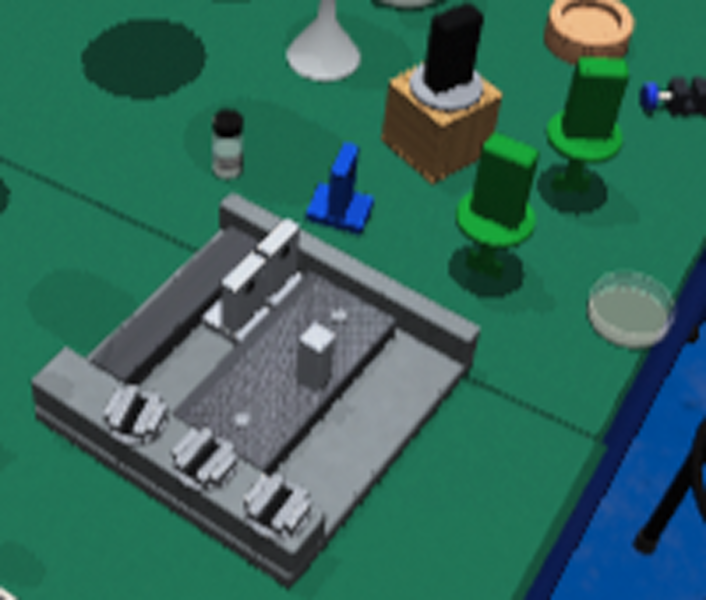

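```bash
cat > meas.py <<'E'
from h import *
def comps(f,m,z,amin,name,roi):
    P=plane(f,np.c_[np.tile(np.arange(512),384),np.repeat(np.arange(384),512)],z).reshape(384,512,3)
    x0,x1,y0,y1=roi; m=m&(P[...,0]>x0)&(P[...,0]<x1)&(P[...,1]>y0)&(P[...,1]<y1)
    n,l,s,c=cv2.connectedComponentsWithStats(m.astype(np.uint8),connectivity=4)
    C=cloud(f)
    for i in range(1,n):
        if s[i,4]<amin: continue
        q=l==i; xy=(P[q][:,:2]*1000).astype(np.float32); R=cv2.minAreaRect(xy)
        print(name,"n",s[i,4],"px",c[i].round(1),"mean",xy.mean(0).round(1),"rect c",np.round(R[0],1),np.round(R[1],1),round(R[2],1),"zdepth",np.round(1000*np.median(C[q][:,2]),1))
E
python3 - <<'E'
from meas import *
T=load("pics/top0.npz");S=load("pics/scene0.npz")
for n,f in(("top",T),("scene",S)):
    C=cloud(f);Z=C[...,2]*1000; hsv=cv2.cvtColor(f["image"],cv2.COLOR_RGB2HSV);h,s,v=[hsv[...,i].astype(int) for i in range(3)]
    vr=(.35,.72,-.15,.2); 
    print(n); 
    comps(f,(s<70)&(abs(Z-44)<5),.044,30,"rail44",vr)
    comps(f,(s<70)&(abs(Z-56)<4),.056,12,"screw56",vr)
    comps(f,(s<70)&(abs(Z-74)<6)&(v>150),.074,12,"stem74",vr)
    comps(f,(s<70)&(abs(Z-80)<6)&(v>150),.080,12,"post80",vr)
    comps(f,(s<60)&(v>150)&(Z<25),.018,200,"tray",(.3,.75,.15,.5))
    comps(f,(v<70)&(Z>40),.133,20,"key",(.4,.7,-.45,-.1))
    comps(f,(s<60)&(abs(Z-67)<6),.068,20,"collar",(.4,.7,-.45,-.1))
    comps(f,(h<25)&(s>70)&(v>90)&(abs(Z-62)<6),.062,20,"stand",(.4,.7,-.45,-.1))
    comps(f,(v<90)&(Z>35)&(Z<70),.054,6,"vialcap",(.45,.8,-.3,.4))
E
```

```text
top
rail44 n 298 px [222.7 178. ] mean [642.4  85.7] rect c [637.9  85.8] [37.6 78.6] 84.4 zdepth 43.6
rail44 n 427 px [288.9 208.4] mean [552.6 -97.5] rect c [554.6 -97.7] [ 16.2 207.3] 84.7 zdepth 43.5
rail44 n 160 px [221.2 204.4] mean [567.9  90.8] rect c [566.9  92.1] [38.8 58.9] 81.3 zdepth 44.5
rail44 n 156 px [219.  223.7] mean [514.3  97.7] rect c [517.2  97.6] [39.6 55.6] 83.1 zdepth 44.1
rail44 n 48 px [218.1 238.2] mean [474.3 100.5] rect c [475.2 100.8] [13.2 39.2] 3.5 zdepth 44.0
screw56 n 24 px [194.1 159.2] mean [695.7 164. ] rect c [696.7 162.6] [19.9 15.4] 78.9 zdepth 54.0
screw56 n 44 px [220.1 187.8] mean [613.   92.1] rect c [613.3  92.8] [12.6 28.8] 10.0 zdepth 54.8
screw56 n 48 px [221.5 195.2] mean [592.2  88.5] rect c [591.6  88. ] [13.1 31.4] 10.0 zdepth 55.9
screw56 n 46 px [219.2 207.3] mean [558.8  95.3] rect c [559.7  94.4] [30.4 11.1] 88.6 zdepth 55.5
screw56 n 46 px [218.7 214.9] mean [538.   96.9] rect c [537.7  96.1] [27.6 11. ] 88.7 zdepth 55.5
screw56 n 51 px [217.5 227.3] mean [504.2 100.7] rect c [504.9 100.5] [30.2 10.9] 88.7 zdepth 55.3
screw56
[... 6440 characters left out ...]
 zdepth 38.6
vialcap n 52 px [276.4 253.6] mean [494.4 106.4] rect c [495.7 104.4] [17.3 27.9] 1.9 zdepth 48.6
vialcap n 9 px [264.4 255.6] mean [513.1 123.8] rect c [513.1 124. ] [ 2.6 12.7] 84.3 zdepth 38.1
vialcap n 7 px [281.7 259.7] mean [477.6 113.3] rect c [477.5 114.1] [6.2 4.8] 32.2 zdepth 49.8
vialcap n 22 px [276.7 263.7] mean [481.7 126.9] rect c [481.4 126.6] [ 4.1 29.3] 86.2 zdepth 38.9
vialcap n 14 px [150.5 271.1] mean [689.3 277.9] rect c [689.2 278.6] [ 3.9 16.2] 17.5 zdepth 39.0
vialcap n 15 px [145.6 278.7] mean [685.9 295.9] rect c [686.  295.5] [ 3.9 15.8] 17.6 zdepth 40.3
vialcap n 18 px [140.7 286.8] mean [681.9 314.3] rect c [681.7 314.6] [ 5.2 17.1] 12.9 zdepth 39.6
```

```bash
cat >> h.py <<'E'
from scipy.spatial.transform import Rotation as R_
def plan(x,y,z,yaw=None):
    """x,y,z mm; yaw deg of tool x. Prints turn needed, and shifts in tool units (of the FINAL yaw, upright)"""
    o=status.get_obs(); R=R_.from_rotvec(o["orientation"]).as_matrix(); p=o["tcp_pos"]*1000
    yw=np.degrees(np.arctan2(R[1,0],R[0,0]))
    if yaw is None: yaw=yw
    dy=(yaw-yw+180)%360-180
    c,s=np.cos(np.radians(yaw)),np.sin(np.radians(yaw))
    d=np.array([x,y,z])-p; t=np.array([c*d[0]+s*d[1], s*d[0]-c*d[1], -d[2]])/20
    tn=np.array([np.cos(np.radians(yw))*d[0]+np.sin(np.radians(yw))*d[1], np.sin(np.radians(yw))*d[0]-np.cos(np.radians(yw))*d[1], -d[2]])/20
    print("t",round(o["clock"],1),"tcp",p.round(1),"yaw",yw.round(1),"tilt",np.round(R[:2,2],4),"j",np.round(o["joints"],2),"F",o["contact_force"].round(1),"w",round(o["grip_width"]*1000,1),o["gripper_force"])
    print("  turn units z",round(-dy/45,3),"shift after turn",t.round(2),"shift before turn",tn.round(2))
def vise(x,y,th=-5.45,o=(563.3,-6.9)):
    c,s=np.cos(np.radians(th)),np.sin(np.radians(th)); return o[0]+c*x-s*y,o[1]+s*x+c*y
E
python3 - <<'E'
from h import *
T=load("pics/top0.npz");S=load("pics/scene0.npz")
for n,f in(("top",T),("scene",S)):
    C=cloud(f)*1000; hsv=cv2.cvtColor(f["image"],cv2.COLOR_RGB2HSV)
    m=(hsv[...,2]<90)&(C[...,0]>520)&(C[...,0]<620)&(C[...,1]<-220)&(C[...,1]>-340)
    print(n,"max z",np.sort(C[m][:,2])[-5:].round(1))
    for lo in(127,):
        q=C[m&(C[...,2]>lo)&(C[...,2]<140)]; print(len(q), cv2.minAreaRect(q[:,:2].astype(np.float32)),q.mean(0).round(1))
    uv=np.argwhere(m&(C[...,2]>lo)&(C[...,2]<140))[:,::-1]; P=plane(f,uv,.133)*1000
    print(cv2.minAreaRect(P[:,:2].astype(np.float32)),P.mean(0).round(1))
    v=hsv[...,2]
    m2=(v>120)&(hsv[...,1]<60)&(abs(C[...,2]-68)<5)&(C[...,0]>520)&(C[...,0]<620)&(C[...,1]<-220)&(C[...,1]>-340)
    P=plane(f,np.argwhere(m2)[:,::-1],.068)*1000
    print("collar circ",cv2.minEnclosingCircle(P[:,:2].astype(np.float32)))
a=cv2.resize(T["image"][175:230,325:390,::-1],(390,330),interpolation=cv2.INTER_CUBIC)
b=cv2.resize(S["image"][100:175,295:360,::-1],(390,450),interpolation=cv2.INTER_CUBIC)
w=np.zeros((450,800,3),np.uint8);w[:330,:390]=a;w[:,400:790]=b;cv2.imwrite("pics/c3.png",w)
plan(569,-281,250)
E
```

```text
top max z [135.3 135.3 135.4 135.9 136. ]
54 ((568.42431640625, -277.6671142578125), (29.77141761779785, 15.167886734008789), 61.283504486083984) [ 567.3 -278.9  132.1]
((568.2151489257812, -276.84375), (30.204072952270508, 16.145713806152344), 61.43486785888672) [ 567.2 -278.7  133. ]
collar circ ((569.0338134765625, -281.569091796875), 41.480953216552734)
scene max z [135.2 135.5 135.5 136.6 136.7]
88 ((569.3590087890625, -280.3896789550781), (36.31440353393555, 21.75668716430664), 58.47017288208008) [ 568.2 -278.1  132.3]
((567.8421630859375, -277.5239562988281), (38.822174072265625, 24.009052276611328), 59.036338806152344) [ 567.9 -277.3  133. ]
collar circ ((567.9169311523438, -280.0364990234375), 27.8321590423584)
t 0.1 tcp [ 270.  -618.1  230.4] yaw 23.6 tilt [-0.0008  0.0014] j [ 1.05  0.48  0.02  1.56 -0.01  1.11 -0.08] F [-0.1  0.4 -0.4] w 85.5 0.0
  turn units z -0.0 shift after turn [20.45 -9.46 -0.98] shift before turn [20.45 -9.46 -0.98]
```

View pics/c3.png

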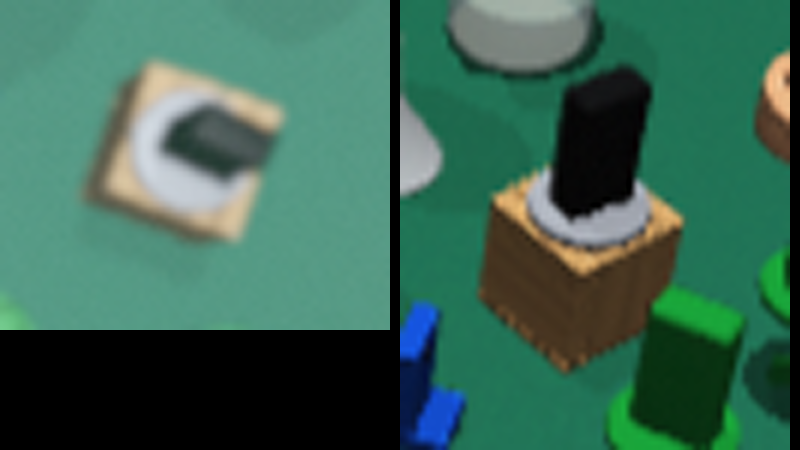

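```bash
python3 -m crank '[[0,0,0,0,0,-0.162],[0,0,0,0,0,-0.162],[0,0,0,0,0,-0.162],[0,0,0,0,0,-0.162],[0,0,0,0,0,-0.162]]' 1 60
python3 -m crank '[[0.92,0.185,0,0,0,0],[0.92,0.185,0,0,0,0],[0.92,0.185,0,0,0,0],[0.92,0.185,0,0,0,0],[0.92,0.185,0,0,0,0],[0.92,0.185,0,0,0,0],[0.92,0.185,0,0,0,0],[0.92,0.185,0,0,0,0],[0.92,0.185,0,0,0,0],[0.92,0.185,0,0,0,0],[0.92,0.185,0,0,0,0],[0.92,0.185,0,0,0,0]]'
python3 -c "
from h import *
plan(568.2,-279,230,60)"
```

```text
clock: 0.6
tcp_pos: [0.27, -0.6182, 0.2307]
orientation: [-2.715, -1.578, -0.0]
contact_force: [0.9, -0.2, -0.1]
grip_width: 0.0855
gripper_force: 0.0
clock: 1.8
tcp_pos: [0.4204, -0.4473, 0.2315]
orientation: [2.72, 1.572, 0.0]
contact_force: [0.7, 0.6, 0.7]
grip_width: 0.0853
gripper_force: 0.0
t 1.8 tcp [ 420.4 -447.3  231.5] yaw 60.1 tilt [0.0002 0.    ] j [ 0.86  0.38 -0.19  1.7   0.08  1.07  0.12] F [0.7 0.6 0.7] w 85.3 0.0
  turn units z 0.002 shift after turn [10.98  2.19  0.07] shift before turn [10.98  2.21  0.07]
```

```bash
python3 -m crank '[[1,0.2,0,0,0,0],[1,0.2,0,0,0,0],[1,0.2,0,0,0,0],[1,0.2,0,0,0,0],[1,0.2,0,0,0,0],[1,0.2,0,0,0,0],[1,0.2,0,0,0,0],[1,0.2,0,0,0,0],[1,0.2,0,0,0,0],[1,0.2,0,0,0,0],[0.9,0.2,0,0,0,0],[0,0,0,0,0,0]]'
python3 -c "
from h import *
plan(568.2,-279,76,60)"
```

```text
clock: 3.0
tcp_pos: [0.5682, -0.2782, 0.2315]
orientation: [-2.715, -1.579, -0.003]
contact_force: [-0.8, 0.9, -0.4]
grip_width: 0.0857
gripper_force: 0.0
t 3.0 tcp [ 568.2 -278.2  231.5] yaw 60.3 tilt [0.0013 0.0016] j [ 0.55  0.42 -0.26  1.65  0.12  1.09 -0.26] F [-0.8  0.9 -0.4] w 85.7 0.0
  turn units z 0.008 shift after turn [-0.04  0.02  7.77] shift before turn [-0.04  0.02  7.77]
```

```bash
python3 -m crank '[[0,0,0.9,0,0,0],[0,0,0.9,0,0,0],[0,0,0.9,0,0,0],[0,0,0.9,0,0,0],[0,0,0.9,0,0,0],[0,0,0.9,0,0,0],[0,0,0.8,0,0,0],[0,0,0.8,0,0,0],[0,0,0.4,0,0,0],[0,0,0.3,0,0,0],[0,0,0,0,0,0]]'
python3 -m crank '[[0,0,0,0,0,0],[0,0,0,0,0,0],[0,0,0,0,0,0],[0,0,0,0,0,0],[0,0,0,0,0,0],[0,0,0,0,0,0],[0,0,0,0,0,0],[0,0,0,0,0,0]]' 0 80
python3 -c "
from h import *
plan(568.2,-279,76,60)"
```

```text
clock: 4.1
tcp_pos: [0.5656, -0.2825, 0.0767]
orientation: [-2.719, -1.571, 0.001]
contact_force: [0.3, -0.7, 0.5]
grip_width: 0.0854
gripper_force: 0.0
clock: 4.9
tcp_pos: [0.5664, -0.2828, 0.0779]
orientation: [2.719, 1.571, 0.001]
contact_force: [-0.2, 0.1, 6.0]
grip_width: 0.0193
gripper_force: 78.6
t 4.9 tcp [ 566.4 -282.8   77.9] yaw 60.0 tilt [ 0.0011 -0.0006] j [ 0.53  0.59 -0.23  1.77  0.18  0.8  -0.3 ] F [-0.2  0.1  6. ] w 19.3 78.62783789634705
  turn units z 0.001 shift after turn [ 0.21 -0.02  0.1 ] shift before turn [ 0.21 -0.02  0.1 ]
```

```bash
python3 -m crank '[[0,0,-0.3,0,0,0],[0,0,-0.6,0,0,0],[0,0,-0.9,0,0,0],[0,0,-0.9,0,0,0],[0,0,-0.9,0,0,0],[0,0,-0.9,0,0,0],[0,0,-0.6,0,0,0],[0,0,-0.4,0,0,0],[0,0,0,0,0,0],[0,0,0,0,0,0],[0,0,0,0,0,0]]'
python3 - <<'E'
from h import *
plan(568.2,-279,76,60)
for n in("top","scene"):
    f=grab(n,f"pics/{n}1.npz"); C=cloud(f)*1000; hsv=cv2.cvtColor(f["image"],cv2.COLOR_RGB2HSV)
    m=(hsv[...,2]>100)&(hsv[...,1]<70)&(C[...,0]>480)&(C[...,0]<640)&(C[...,1]<-220)&(C[...,1]>-340)&(C[...,2]>100)&(C[...,2]<260)
    print(n,m.sum(),[np.percentile(C[m][:,2],q).round(1) for q in(2,25,50,75,98)])
    p=proj(f,[[.567,-.281,.16]])[0].astype(int)
    cv2.imwrite(f"pics/k_{n}.png",cv2.resize(f["image"][max(0,p[1]-50):p[1]+50,max(0,p[0]-50):p[0]+50,::-1],(600,600),interpolation=cv2.INTER_CUBIC)); print(p)
a=cv2.imread("pics/k_top.png");b=cv2.imread("pics/k_scene.png");cv2.imwrite("pics/k1.png",cv2.resize(np.hstack([a,b]),(800,400)))
E
```

```text
clock: 6.0
tcp_pos: [0.5653, -0.2823, 0.1863]
orientation: [-2.719, -1.571, 0.002]
contact_force: [0.2, -0.4, -1.2]
grip_width: 0.0193
gripper_force: 78.1
t 6.0 tcp [ 565.3 -282.3  186.3] yaw 60.0 tilt [-0.0017  0.0007] j [ 0.55  0.46 -0.25  1.69  0.13  1.   -0.27] F [ 0.2 -0.4 -1.2] w 19.3 78.12604308128357
  turn units z 0.001 shift after turn [0.22 0.04 5.51] shift before turn [0.22 0.04 5.51]
top 135 [np.float64(172.4), np.float64(174.8), np.float64(175.7), np.float64(176.9), np.float64(180.2)]
[367 196]
scene 44 [np.float64(171.9), np.float64(175.5), np.float64(176.5), np.float64(177.4), np.float64(178.4)]
[331 105]
```

View pics/k1.png

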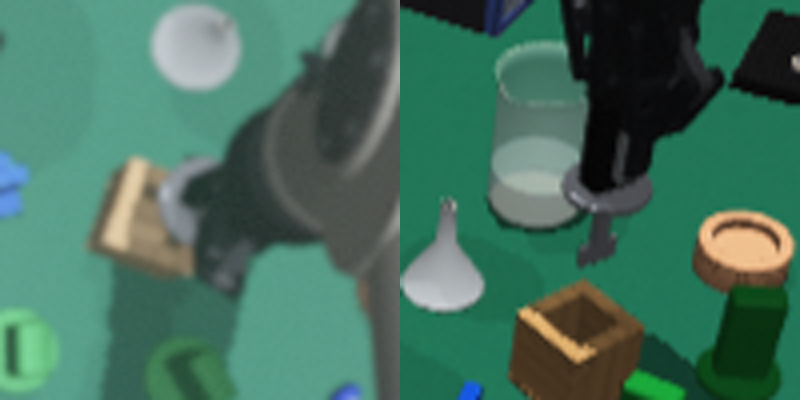

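```bash
python3 - <<'E'
from h import *
S=load("pics/scene1.npz");T=load("pics/top1.npz")
print("blade bottom",plane(S,[[330.5,119.5]],.1153)*1000)
print("pred px tcp axis bottom",proj(S,[[.5653,-.2823,.1153],[.568,-.2797,.1153]]))
for n,f in(("s",S),("t",T)):
    hsv=cv2.cvtColor(f["image"],cv2.COLOR_RGB2HSV); p=proj(f,[[.5653,-.2823,.173]])[0].astype(int)
    C=cloud(f)*1000
    m=(hsv[...,1]<75)&(hsv[...,2]>70)&(C[...,2]>165)&(C[...,2]<181); g=np.zeros_like(m); g[p[1]-18:p[1]+22,p[0]-20:p[0]+22]=1; m&=g
    n_,l,s,c=cv2.connectedComponentsWithStats(m.astype(np.uint8)); i=1+np.argmax(s[1:,4]); m=l==i
    uv=np.argwhere(m)[:,::-1]; 
    for z in(.176,.173,.170):
        P=plane(f,uv,z)*1000; print(n,s[i],z,cv2.minEnclosingCircle(P[:,:2].astype(np.float32)))
    q=C[m];print(cv2.minEnclosingCircle(q[:,:2].astype(np.float32)))
print([vise(x,101) for x in(-80,-25,30)])
E
```

```text
blade bottom [[ 563.38292622 -282.53616928  115.3       ]]
pred px tcp axis bottom [[329.78858785 119.29689007]
 [328.40835608 119.4814768 ]]
s [321  95  23  13 130] 0.176 ((565.5217895507812, -276.7307434082031), 28.93728256225586)
s [321  95  23  13 130] 0.173 ((566.9202270507812, -280.68585205078125), 29.084205627441406)
s [321  95  23  13 130] 0.17 ((568.3186645507812, -284.6409912109375), 29.23114013671875)
((566.3718872070312, -278.2964172363281), 27.88640594482422)
t [357 186  15  22 133] 0.176 ((566.5745849609375, -277.12762451171875), 27.210420608520508)
t [357 186  15  22 133] 0.173 ((566.886962890625, -278.01763916015625), 27.301326751708984)
t [357 186  15  22 133] 0.17 ((567.19921875, -278.9076843261719), 27.39223861694336)
((566.8606567382812, -276.6884765625), 27.070615768432617)
[(np.float64(493.2543271346324), np.float64(101.24159104081053)), (np.float64(548.0056974640897), np.float64(96.01785224119305)), (np.float64(602.757067793547), np.float64(90.79411344157559))]
```

```bash
python3 -m crank '[[0,0,0,0,0,-0.168],[0,0,0,0,0,-0.168],[0,0,0,0,0,-0.168],[0,0,0,0,0,-0.168],[0.3,-0.05,0,0,0,0],[0.6,-0.1,0,0,0,0],[1,-0.2,0,0,0,0],[1,-0.2,0,0,0,0],[1,-0.2,0,0,0,0],[1,-0.2,0,0,0,0],[1,-0.2,0,0,0,0],[1,-0.2,0,0,0,0]]'
python3 -m crank '[[1,-0.2,0,0,0,0],[1,-0.2,0,0,0,0],[1,-0.2,0,0,0,0],[1,-0.2,0,0,0,0],[1,-0.2,0,0,0,0],[1,-0.2,0,0,0,0],[1,-0.2,0,0,0,0],[1,-0.2,0,0,0,0],[1,-0.2,0,0,0,0],[1,-0.2,0,0,0,0],[0.7,-0.1,0,0,0,0],[0.4,-0.1,0,0,0,0]]'
python3 -m crank '[[0.3,-0.05,0,0,0,0],[0,0,0,0,0,0],[0,0,0,0,0,0],[0,0,0,0,0,0],[0,0,0,0,0,0]]'
python3 -c "
from h import *
plan(493.6,97.1,186,90.3)"
```

```text
clock: 7.3
tcp_pos: [0.5374, -0.1417, 0.1874]
orientation: [-2.216, -2.227, -0.0]
contact_force: [0.2, 0.6, -1.3]
grip_width: 0.0193
gripper_force: 78.1
clock: 8.5
tcp_pos: [0.4917, 0.08, 0.1875]
orientation: [-2.213, -2.229, -0.0]
contact_force: [-0.3, 0.3, -2.7]
grip_width: 0.0194
gripper_force: 78.1
clock: 9.0
tcp_pos: [0.4922, 0.0824, 0.1872]
orientation: [2.217, 2.225, -0.0]
contact_force: [-0.5, 0.1, -1.7]
grip_width: 0.0191
gripper_force: 78.1
t 9.0 tcp [492.2  82.4 187.2] yaw 90.2 tilt [-0.0001 -0.0002] j [ 0.17  0.29 -0.53  1.99  0.18  0.92 -0.46] F [-0.5  0.1 -1.7] w 19.1 78.13533067703247
  turn units z -0.002 shift after turn [0.73 0.07 0.06] shift before turn [0.73 0.07 0.06]
```

```bash
python3 -m crank '[[0.4,0.04,0,0,0,0],[0.33,0.03,0,0,0,0],[0,0,0.6,0,0,0],[0,0,0.7,0,0,0],[0,0,0.7,0,0,0],[0,0,0.4,0,0,0],[0,0,0.26,0,0,0],[0,0,0,0,0,0],[0,0,0,0,0,0],[0,0,0,0,0,0],[0,0,0,0,0,0]]'
python3 - <<'E'
from h import *
plan(493.6,97.1,119,90.3)
f=grab("scene","pics/scene2.npz"); t=grab("top","pics/top2.npz")
p=proj(f,[[.4936,.1008,.056]])[0]; print(p, proj(f,[[.4936,.1008-.014,.0627],[.4936,.1008+.014,.0627]]))
x,y=p.astype(int)
cv2.imwrite("pics/s2.png",cv2.resize(f["image"][y-50:y+25,x-50:x+50,::-1],(800,600),interpolation=cv2.INTER_CUBIC)); print(x-50,y-50)
E
```

```text
clock: 10.1
tcp_pos: [0.4938, 0.0977, 0.1346]
orientation: [2.216, 2.226, 0.001]
contact_force: [0.6, -1.3, -2.0]
grip_width: 0.0193
gripper_force: 78.2
t 10.1 tcp [493.8  97.7 134.6] yaw 90.3 tilt [0.001  0.0001] j [ 0.11  0.37 -0.52  2.02  0.25  0.81 -0.54] F [ 0.6 -1.3 -2. ] w 19.3 78.20433497428894
  turn units z -0.001 shift after turn [-0.03 -0.01  0.78] shift before turn [-0.03 -0.01  0.78]
[278.11044662 251.30549048] [[281.58726893 244.78038998]
 [274.8148103  254.45935288]]
228 201
```

View pics/s2.png

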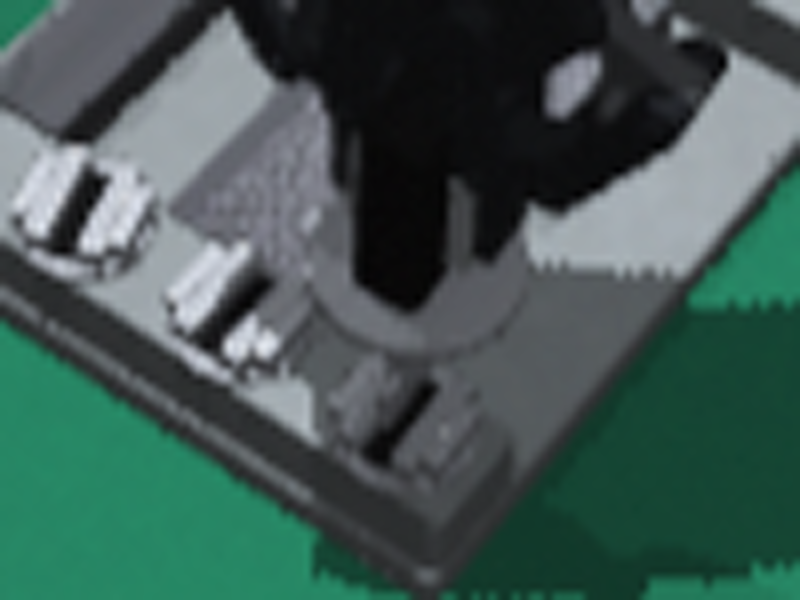

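```bash
python3 - <<'E'
from h import *
f=load("pics/scene2.npz"); a=np.linspace(0,2*np.pi,200)
for z in(.1246,.1186):
    p=proj(f,np.c_[.4938+.028*np.cos(a),.1014+.028*np.sin(a),0*a+z]); print(z,p.min(0).round(1),p.max(0).round(1))
E
python3 -m crank '[[0,0,0.1,0,0,0],[0,0,0.1,0,0,0],[0,0,0.1,0,0,0],[0,0,0.1,0,0,0],[0,0,0.1,0,0,0],[0,0,0.08,0,0,0],[0,0,0,0,0,0],[0,0,0,0,0,0]]'
```

```text
0.1246 [265.  221.2] [293.4 244.7]
0.1186 [264.9 223. ] [293.2 246.4]
clock: 11.0
tcp_pos: [0.4934, 0.0977, 0.1225]
orientation: [-2.216, -2.227, 0.0]
contact_force: [0.1, -0.3, -2.4]
grip_width: 0.0193
gripper_force: 78.2
```

```bash
python3 -m crank '[[0,0,0.08,0,0,0],[0,0,0.07,0,0,0],[0,0.02,0,0,0,-0.15],[0,0.02,0,0,0,-0.15],[0,0.02,0,0,0,-0.15],[0,0.02,0,0,0,-0.15],[0,0,0,0,0,0]]'
python3 -c "
from h import *
plan(493.6,97.1,119,90.3);print(status.get_obs()['moment'])"
```

```text
clock: 11.7
tcp_pos: [0.4955, 0.0982, 0.1195]
orientation: [1.634, 2.683, 0.002]
contact_force: [1.9, 0.7, -3.0]
grip_width: 0.0191
gripper_force: 78.3
t 11.7 tcp [495.5  98.2 119.5] yaw 117.3 tilt [0.0009 0.0009] j [ 0.19  0.41 -0.61  2.03  0.33  0.8  -0.14] F [ 1.9  0.7 -3. ] w 19.1 78.27499151229858
  turn units z 0.601 shift after turn [-0.05 -0.1   0.03] shift before turn [-0.   -0.11  0.03]
[ 0.18462565 -0.47204652 -0.05053442]
```

```bash
python3 -m crank '[[0,0.02,0,0,0,-0.157],[0,0.02,0,0,0,-0.157],[0,0.02,0,0,0,-0.157],[0,0.02,0,0,0,-0.157],[0,0.02,0,0,0,-0.157],[0,0.02,0,0,0,-0.157],[0,0.02,0,0,0,-0.157],[0,0.02,0,0,0,-0.157],[0,0.02,0,0,0,-0.157],[0,0,0,0,0,0]]'
python3 -c "
from h import *
plan(493.6,97.1,119,188);print(status.get_obs()['moment'])"
python3 -m crank '[[0,0.02,0,0,0,-0.157],[0,0,0,0,0,0],[0,0,0,0,0,0]]'
python3 -c "
from h import *
plan(493.6,97.1,119,188);print(status.get_obs()['moment'])"
```

```text
clock: 12.7
tcp_pos: [0.4972, 0.1011, 0.1195]
orientation: [-0.021, 3.141, 0.002]
contact_force: [1.1, 0.8, -2.3]
grip_width: 0.0189
gripper_force: 78.5
t 12.7 tcp [497.2 101.1 119.5] yaw -179.2 tilt [0.0004 0.001 ] j [ 0.37  0.49 -0.86  2.01  0.49  0.86  0.82] F [ 1.1  0.8 -2.3] w 18.9 78.4626030921936
  turn units z -0.161 shift after turn [ 0.21 -0.17  0.03] shift before turn [ 0.18 -0.2   0.03]
[ 0.33974059 -0.3301857  -0.06522792]
clock: 13.0
tcp_pos: [0.4971, 0.1015, 0.1196]
orientation: [-0.208, 3.134, 0.001]
contact_force: [1.4, 2.6, -2.3]
grip_width: 0.019
gripper_force: 78.5
t 13.0 tcp [497.1 101.5 119.6] yaw -172.4 tilt [0.0004 0.0006] j [ 0.39  0.5  -0.89  2.01  0.51  0.87  0.92] F [ 1.4  2.6 -2.3] w 19.0 78.46872210502625
  turn units z -0.009 shift after turn [ 0.2  -0.19  0.03] shift before turn [ 0.2  -0.19  0.03]
[ 0.58742706 -0.35164568 -0.03637908]
```

```bash
python3 -m crank '[[0,0,0,0,0,-0.05],[0,0,0,0,0,-0.05],[0,0,0,0,0,0],[0,0,0,0,0,0]]'
python3 - <<'E'
from h import *
plan(493.6,97.1,119,188);print(status.get_obs()['moment'])
f=grab("scene","pics/scene3.npz"); p=proj(f,[[.4936,.1008,.056]])[0]; x,y=p.astype(int)
cv2.imwrite("pics/s3.png",cv2.resize(f["image"][y-50:y+25,x-50:x+50,::-1],(600,450),interpolation=cv2.INTER_CUBIC)); print(x-50,y-50)
E
```

```text
clock: 13.4
tcp_pos: [0.497, 0.1017, 0.1196]
orientation: [-0.334, 3.123, 0.001]
contact_force: [1.8, 2.9, -3.3]
grip_width: 0.0192
gripper_force: 78.4
t 13.4 tcp [497.  101.7 119.6] yaw -167.8 tilt [0.0003 0.0009] j [ 0.4   0.51 -0.91  2.01  0.52  0.88  0.99] F [ 1.8  2.9 -3.3] w 19.2 78.39064836502075
  turn units z 0.094 shift after turn [ 0.2  -0.2   0.03] shift before turn [ 0.22 -0.19  0.03]
[ 0.97864323 -0.43644447 -0.46165894]
228 201
```

View pics/s3.png

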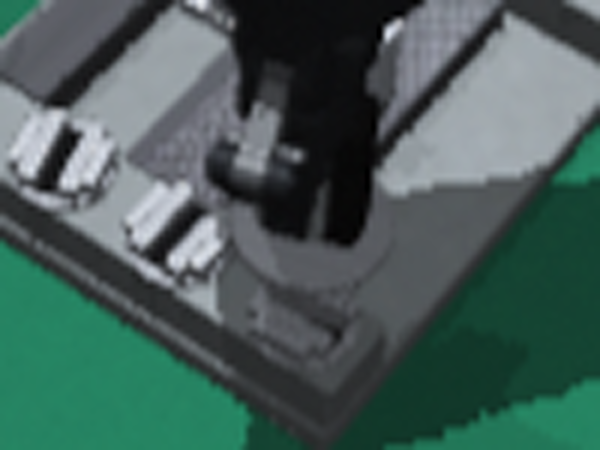

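```bash
python3 -m crank '[[0,-0.015,0,0,0,0.11],[0,-0.015,0,0,0,0.11],[0,-0.015,0,0,0,0.1],[0,0,0,0,0,0],[0,0,-0.3,0,0,0],[0,0,-0.5,0,0,0],[0,0,-0.5,0,0,0],[0,0,0,0,0,0]]'
python3 -m crank '[[0,0,0,0,0,0.188],[0,0,0,0,0,0.188],[0,0,0,0,0,0.188],[0,0,0,0,0,0.188],[0,0,0,0,0,0.188],[0,0,0,0,0,0.188],[0,0,0,0,0,0.188],[0,0,0,0,0,0.188],[0,0,0,0,0,0.188],[0,0,0,0,0,0.188],[0,0,0,0,0,0.188],[0,0,0,0,0,0]]'
python3 -c "
from h import *
plan(547.8,92.7,140,84.5);print(status.get_obs()['moment'])"
```

```text
clock: 14.25
tcp_pos: [0.4982, 0.1007, 0.1474]
orientation: [0.054, 3.138, 0.001]
contact_force: [0.3, 0.3, -2.0]
grip_width: 0.0192
gripper_force: 78.7
clock: 15.45
tcp_pos: [0.497, 0.1004, 0.1457]
orientation: [2.317, 2.121, 0.0]
contact_force: [-0.2, 0.3, -0.8]
grip_width: 0.0193
gripper_force: 78.6
t 15.4 tcp [497.  100.4 145.7] yaw 84.9 tilt [ 0.0003 -0.0003] j [ 0.11  0.36 -0.52  2.01  0.24  0.84 -0.63] F [-0.2  0.3 -0.8] w 19.3 78.56279611587524
  turn units z 0.01 shift after turn [-0.14  2.57  0.28] shift before turn [-0.16  2.56  0.28]
[-0.02004671 -0.00982592 -0.00147699]
```

```bash
python3 -m crank '[[-0.03,0.4,0,0,0,0.01],[-0.03,0.6,0,0,0,0],[-0.03,0.6,0,0,0,0],[-0.03,0.6,0,0,0,0],[-0.02,0.37,0.2,0,0,0],[0,0,0.2,0,0,0],[0,0,0,0,0,0],[0,0,0,0,0,0],[0,0,0,0,0,0]]'
python3 -c "
from h import *
plan(547.8,92.7,122.5,84.5)"
```

```text
clock: 16.35
tcp_pos: [0.5475, 0.0929, 0.1375]
orientation: [-2.324, -2.113, 0.0]
contact_force: [-0.2, -0.6, -1.1]
grip_width: 0.0192
gripper_force: 78.6
t 16.4 tcp [547.5  92.9 137.5] yaw 84.6 tilt [-0.0003 -0.0001] j [ 0.11  0.44 -0.49  1.9   0.27  0.86 -0.61] F [-0.2 -0.6 -1.1] w 19.2 78.60166311264038
  turn units z 0.001 shift after turn [-0.01  0.02  0.75] shift before turn [-0.01  0.02  0.75]
```

```bash
python3 -m crank '[[0,0,0.15,0,0,0],[0,0,0.15,0,0,0],[0,0,0.15,0,0,0],[0,0,0.15,0,0,0],[0,0,0.12,0,0,0],[0,0,0,0,0,0],[0,0,0,0,0,0]]'
```

```text
clock: 17.05
tcp_pos: [0.5479, 0.0927, 0.123]
orientation: [-2.325, -2.113, 0.0]
contact_force: [-0.6, -0.4, -1.3]
grip_width: 0.0191
gripper_force: 78.6
```

```bash
python3 -m crank '[[0,0,0.09,0,0,0],[0,0,0.09,0,0,0],[0,0.02,0,0,0,-0.157],[0,0.02,0,0,0,-0.157],[0,0.02,0,0,0,-0.157],[0,0.02,0,0,0,-0.157],[0,0.02,0,0,0,-0.157],[0,0.02,0,0,0,-0.157],[0,0.02,0,0,0,-0.157],[0,0.02,0,0,0,-0.157]]'
python3 -m crank '[[0,0.02,0,0,0,-0.157],[0,0.02,0,0,0,-0.157],[0,0.02,0,0,0,-0.157],[0,0.02,0,0,0,-0.157],[0,0.02,0,0,0,-0.157],[0,0.02,0,0,0,-0.157],[0,0.01,0,0,0,-0.08],[0,0,0,0,0,0],[0,0,0,0,0,0]]'
python3 -c "
from h import *
plan(547.8,92.7,122.5,84.5);print(status.get_obs()['moment'])"
```

```text
clock: 18.05
tcp_pos: [0.5514, 0.0939, 0.1195]
orientation: [1.04, 2.963, 0.002]
contact_force: [0.5, 1.8, -4.2]
grip_width: 0.0192
gripper_force: 78.4
clock: 18.95
tcp_pos: [0.552, 0.0963, 0.1195]
orientation: [-0.19, 3.135, 0.001]
contact_force: [2.2, 0.4, -3.6]
grip_width: 0.0192
gripper_force: 78.6
t 18.9 tcp [552.   96.3 119.5] yaw -173.1 tilt [0.0006 0.0008] j [ 0.39  0.58 -0.89  1.89  0.56  0.94  0.93] F [ 2.2  0.4 -3.6] w 19.2 78.60917687416077
  turn units z 2.276 shift after turn [-0.2  -0.19 -0.15] shift before turn [ 0.23 -0.16 -0.15]
[ 0.41714486 -0.32927842 -0.05349511]
```

```bash
python3 -m crank '[[0,0,0,0,0,-0.05],[0,0,0,0,0,-0.05],[0,0,0,0,0,0],[0,0,0,0,0,0]]'
python3 -c "
from h import *
plan(547.8,92.7,122.5,84.5);print(status.get_obs()['moment'])"
```

```text
clock: 19.35
tcp_pos: [0.5518, 0.0965, 0.1195]
orientation: [-0.312, 3.125, 0.001]
contact_force: [1.7, 2.6, -3.6]
grip_width: 0.0187
gripper_force: 78.4
t 19.4 tcp [551.8  96.5 119.5] yaw -168.6 tilt [0.0005 0.0009] j [ 0.4   0.59 -0.91  1.89  0.57  0.95  0.99] F [ 1.7  2.6 -3.6] w 18.7 78.3852231502533
  turn units z 2.376 shift after turn [-0.21 -0.18 -0.15] shift before turn [ 0.24 -0.15 -0.15]
[ 0.75847913 -0.47755524 -0.32538884]
```

```bash
python3 -m crank '[[0,-0.015,0,0,0,0.11],[0,-0.015,0,0,0,0.11],[0,-0.015,0,0,0,0.09],[0,0,0,0,0,0],[0,0,-0.3,0,0,0],[0,0,-0.5,0,0,0],[0,0,-0.5,0,0,0],[0,0,0,0,0,0]]'
python3 -m crank '[[0,0,0,0,0,0.173],[0,0,0,0,0,0.173],[0,0,0,0,0,0.173],[0,0,0,0,0,0.173],[0,0,0,0,0,0.173],[0,0,0,0,0,0.173],[0,0,0,0,0,0.173],[0,0,0,0,0,0.173],[0,0,0,0,0,0.173],[0,0,0,0,0,0.173],[0,0,0,0,0,0]]'
python3 -c "
from h import *
plan(603.2,87.4,137.5,99.4);print(status.get_obs()['moment'])"
```

```text
clock: 20.15
tcp_pos: [0.5529, 0.0957, 0.1476]
orientation: [0.066, 3.138, 0.001]
contact_force: [0.8, 0.7, -1.6]
grip_width: 0.0192
gripper_force: 78.6
clock: 21.25
tcp_pos: [0.5517, 0.0953, 0.1457]
orientation: [2.026, 2.401, -0.0]
contact_force: [-0.3, -0.1, -1.0]
grip_width: 0.0192
gripper_force: 78.6
t 21.2 tcp [551.7  95.3 145.7] yaw 99.7 tilt [ 0.0003 -0.0003] j [ 0.17  0.45 -0.57  1.88  0.3   0.9  -0.38] F [-0.3 -0.1 -1. ] w 19.2 78.60077977180481
  turn units z 0.007 shift after turn [-0.81  2.47  0.41] shift before turn [-0.82  2.47  0.41]
[-0.00381431  0.03554209  0.00019601]
```

```bash
python3 -m crank '[[-0.15,0.4,0,0,0,0.007],[-0.2,0.6,0,0,0,0],[-0.2,0.6,0,0,0,0],[-0.16,0.5,0,0,0,0],[-0.1,0.37,0.2,0,0,0],[0,0,0.2,0,0,0],[0,0,0,0,0,0],[0,0,0,0,0,0],[0,0,0,0,0,0]]'
python3 -c "
from h import *
plan(603.2,87.4,122.5,99.4)"
```

```text
clock: 22.15
tcp_pos: [0.6027, 0.0875, 0.1376]
orientation: [-2.031, -2.397, 0.0]
contact_force: [0.4, -0.4, -2.1]
grip_width: 0.0193
gripper_force: 78.6
t 22.1 tcp [602.7  87.5 137.6] yaw 99.4 tilt [-0.0002 -0.0001] j [ 0.16  0.53 -0.54  1.77  0.33  0.93 -0.36] F [ 0.4 -0.4 -2.1] w 19.3 78.63239765167236
  turn units z 0.001 shift after turn [-0.01  0.02  0.75] shift before turn [-0.01  0.02  0.75]
```

```bash
python3 -m crank '[[0,0.02,0.15,0,0,0],[0,0,0.15,0,0,0],[0,0,0.15,0,0,0],[0,0,0.15,0,0,0],[0,0,0.12,0,0,0],[0,0,0,0,0,0],[0,0,0,0,0,0]]'
```

```text
clock: 22.85
tcp_pos: [0.6036, 0.0874, 0.1231]
orientation: [-2.032, -2.396, 0.0]
contact_force: [-0.8, 0.3, -1.0]
grip_width: 0.0191
gripper_force: 78.6
```

```bash
python3 -m crank '[[0,0,0.09,0,0,0],[0,0,0.09,0,0,0],[0,0.02,0,0,0,-0.157],[0,0.02,0,0,0,-0.157],[0,0.02,0,0,0,-0.157],[0,0.02,0,0,0,-0.157],[0,0.02,0,0,0,-0.157],[0,0.02,0,0,0,-0.157],[0,0.02,0,0,0,-0.157],[0,0.02,0,0,0,-0.157]]'
python3 -m crank '[[0,0.02,0,0,0,-0.157],[0,0.02,0,0,0,-0.157],[0,0.02,0,0,0,-0.157],[0,0.02,0,0,0,-0.157],[0,0,0,0,0,-0.08],[0,0,0,0,0,-0.08],[0,0,0,0,0,0],[0,0,0,0,0,0]]'
python3 -c "
from h import *
plan(603.2,87.4,122.5,99.4);print(status.get_obs()['moment'])"
```

```text
clock: 23.85
tcp_pos: [0.6065, 0.0895, 0.1195]
orientation: [0.647, 3.073, 0.002]
contact_force: [0.3, 1.3, -2.9]
grip_width: 0.0191
gripper_force: 78.5
clock: 24.65
tcp_pos: [0.6067, 0.0913, 0.1195]
orientation: [-0.309, 3.126, 0.002]
contact_force: [1.6, 3.5, -3.1]
grip_width: 0.0193
gripper_force: 78.5
t 24.6 tcp [606.7  91.3 119.5] yaw -168.7 tilt [0.0004 0.0014] j [ 0.38  0.67 -0.89  1.76  0.61  1.01  1.03] F [ 1.6  3.5 -3.1] w 19.3 78.52276682853699
  turn units z 2.042 shift after turn [-0.17 -0.2  -0.15] shift before turn [ 0.21 -0.16 -0.15]
[ 0.85351829 -0.27643636 -0.32874758]
```

```bash
python3 -m crank '[[0,-0.015,0,0,0,0.11],[0,-0.015,0,0,0,0.11],[0,-0.015,0,0,0,0.09],[0,0,0,0,0,0],[0,0,-0.4,0,0,0],[0,0,-0.8,0,0,0],[0,0,-0.9,0,0,0],[0,0,-0.9,0,0,0],[0,0,-0.5,0,0,0.08]]'
python3 -m crank '[[0,0,0,0,0,0.18],[0,0,0,0,0,0.18],[0,0,0,0,0,0.18],[0,0,0,0,0,0.18],[0,0,0,0,0,0.18],[0,0,0,0,0,0.18],[0,0,0,0,0,0.18],[0,0,0,0,0,0.18],[0,0,0,0,0,0.18],[0,0,0,0,0,0.18],[0,0,0,0,0,0.18],[0,0,0,0,0,0.18]]'
python3 -m crank '[[0,0,0,0,0,0.18],[0,0,0,0,0,0.18],[0,0,0,0,0,0]]'
python3 - <<'E'
from h import *
# stand well centre from the views taken while the key was lifted / before
T=load("pics/top0.npz");S=load("pics/scene1.npz");T1=load("pics/top1.npz")
for n,f in(("s0",load("pics/scene0.npz")),("s1",S),("t0",T),("t1",T1)):
    C=cloud(f)*1000; hsv=cv2.cvtColor(f["image"],cv2.COLOR_RGB2HSV)
    m=(hsv[...,0]<25)&(hsv[...,1]>60)&(abs(C[...,2]-62)<4)&(C[...,0]>510)&(C[...,0]<630)&(C[...,1]<-220)&(C[...,1]>-350)
    P=plane(f,np.argwhere(m)[:,::-1],.062)*1000
    print(n,m.sum(),cv2.minAreaRect(P[:,:2].astype(np.float32)),P.mean(0).round(1))
plan(566.3,-282.5,186,60)
E
```

```text
clock: 25.55
tcp_pos: [0.6076, 0.0903, 0.1928]
orientation: [0.169, 3.134, 0.002]
contact_force: [-0.1, -0.1, -1.3]
grip_width: 0.0193
gripper_force: 78.7
clock: 26.75
tcp_pos: [0.6069, 0.0904, 0.1913]
orientation: [2.469, 1.942, 0.003]
contact_force: [0.8, -1.0, -2.2]
grip_width: 0.019
gripper_force: 78.6
clock: 27.05
tcp_pos: [0.607, 0.0905, 0.1912]
orientation: [2.714, 1.581, 0.003]
contact_force: [0.1, -0.5, -0.8]
grip_width: 0.0192
gripper_force: 78.6
s0 125 ((569.3367919921875, -279.9227294921875), (64.6959457397461, 63.760498046875), 68.59148406982422) [ 564.6 -266.2   62. ]
s1 244 ((569.4121704101562, -279.3233947753906), (63.863258361816406, 63.80118942260742), 68.26834869384766) [ 567.8 -278.    62. ]
t0 69 ((569.3823852539062, -279.6017150878906), (58.658538818359375, 60.385414123535156), 68.47360229492188) [ 564.7 -273.6   62. ]
t1 181 ((569.4501953125, -280.4020080566406), (58.523681640625, 60.043983459472656), 68.94635772705078) [ 565.5 -267.8   62. ]
t 27.1 tcp [607.   90.5 191.2] yaw 60.4 tilt [0.0019 0.0006] j [ 0.08  0.45 -0.44  1.73  0.22  1.01 -0.96] F [ 0.1 -0.5 -0.8] w 19.2 78.63497972488403
  turn units z 0.01 shift after turn [-17.17   7.56   0.26] shift before turn [-17.22   7.43   0.26]
```

```bash
python3 -m crank '[[-0.4,0.2,0,0,0,0.01],[-0.7,0.3,0,0,0,0],[-0.95,0.4,0,0,0,0],[-0.95,0.4,0,0,0,0],[-0.95,0.4,0,0,0,0],[-0.95,0.4,0,0,0,0],[-0.95,0.4,0,0,0,0],[-0.95,0.4,0,0,0,0],[-0.95,0.4,0,0,0,0],[-0.95,0.4,0,0,0,0],[-0.95,0.4,0,0,0,0],[-0.95,0.4,0,0,0,0]]'
python3 -m crank '[[-0.95,0.4,0,0,0,0],[-0.95,0.4,0,0,0,0],[-0.95,0.4,0,0,0,0],[-0.95,0.4,0,0,0,0],[-0.95,0.4,0,0,0,0],[-0.9,0.4,0,0,0,0],[-0.6,0.3,0,0,0,0],[-0.3,0.2,0,0,0,0],[0,0,0,0,0,0],[0,0,0,0,0,0],[0,0,0,0,0,0]]'
python3 - <<'E'
from meas import *
plan(567.75,-282.7,186,60)
f=grab("scene","pics/scene4.npz");t=grab("top","pics/top4.npz")
for n,f in(("top",t),("scene",f)):
    C=cloud(f);Z=C[...,2]*1000; hsv=cv2.cvtColor(f["image"],cv2.COLOR_RGB2HSV);s=hsv[...,1].astype(int)
    comps(f,(s<70)&(abs(Z-56)<4),.056,30,n+" screw56",(.45,.65,.06,.13))
E
```

```text
clock: 28.25
tcp_pos: [0.5777, -0.1415, 0.1896]
orientation: [2.72, 1.571, -0.001]
contact_force: [-0.2, -0.1, -2.0]
grip_width: 0.0194
gripper_force: 78.6
clock: 29.35
tcp_pos: [0.5636, -0.2798, 0.1895]
orientation: [-2.719, -1.573, -0.001]
contact_force: [1.0, -0.1, -2.3]
grip_width: 0.0192
gripper_force: 78.6
t 29.4 tcp [ 563.6 -279.8  189.5] yaw 60.1 tilt [0.0001 0.0007] j [ 0.62  0.47 -0.34  1.69  0.18  1.01 -0.31] F [ 1.  -0.1 -2.3] w 19.2 78.63450050354004
  turn units z 0.003 shift after turn [-0.02  0.25  0.18] shift before turn [-0.02  0.25  0.18]
top screw56 n 49 px [217.2 191.6] mean [602.6 100.3] rect c [602.9 100.8] [11.1 30.8] 89.3 zdepth 56.0
top screw56 n 49 px [224.8 191.6] mean [602.1  79.1] rect c [602.5  80. ] [13.9 30.8] 89.2 zdepth 54.9
top screw56 n 47 px [215.3 211.6] mean [547.4 106.3] rect c [547.6 107. ] [11.  30.3] 89.4 zdepth 55.4
top screw56 n 50 px [222.8 211.7] mean [546.6  85.4] rect c [547.1  84.9] [11.  30.3] 89.3 zdepth 55.9
top screw56 n 44 px [214.1 231.4] mean [493.2 110. ] rect c [492.9 110.3] [11. 30.] 89.4 zdepth 55.1
top screw56 n 46 px [221.8 231. ] mean [493.8  88.9] rect c [492.4  88.4] [11. 30.] 89.3 zdepth 55.5
scene screw56 n 70 px [240.6 222.4] mean [602.3  80.3] rect c [602.3  79.7] [14.7 31.6] 85.3 zdepth 56.1
scene screw56 n 77 px [235.1 228.8] mean [602.7 101.2] rect c [603.4 102.4] [16. 33.] 87.8 zdepth 55.9
scene screw56 n 76 px [260.2 234.9] mean [547.6  85.6] rect c [547.4  85.1] [14.8 31.7] 87.4 zdepth 56.1
scene screw56 n 81 px [254.8 241.6] mean [548.2 106.3] rect c [548.6 106.9] [14.9 33. ] 87.0 zdepth 56.0
scene screw56 n 83 px [280.6 248.1] mean [493.3  91.1] rect c [492.9  90.8] [15.8 32. ] 88.6 zdepth 56.2
scene screw56 n 85 px [275.3 255. ] mean [494.1 111.6] rect c [494. 112.] [32.3 14.9] 1.5 zdepth 56.0
```

```bash
python3 -m crank '[[0,0.25,0.4,0,0,0],[0,0,0.6,0,0,0],[0,0,0,0,0,0],[0,0,0,0,0,0]]'
python3 -m crank '[[0,0,0.3,0,0,0],[0,0,0.5,0,0,0],[0,0,0.7,0,0,0],[0,0,0.7,0,0,0],[0,0,0.7,0,0,0],[0,0,0.7,0,0,0],[0,0,0.5,0,0,0],[0,0,0.3,0,0,0],[0,0,0.05,0,0,0],[0,0,0,0,0,0],[0,0,0,0,0,0]]'
python3 -c "
from h import *
plan(567.75,-282.7,78,60)"
```

```text
clock: 29.85
tcp_pos: [0.5671, -0.2835, 0.1685]
orientation: [-2.719, -1.57, 0.002]
contact_force: [0.1, -0.0, -2.2]
grip_width: 0.0194
gripper_force: 78.6
clock: 30.95
tcp_pos: [0.5681, -0.284, 0.0812]
orientation: [2.72, 1.57, 0.001]
contact_force: [-0.6, 0.3, -2.1]
grip_width: 0.019
gripper_force: 78.6
t 30.9 tcp [ 568.1 -284.    81.2] yaw 60.0 tilt [ 0.0011 -0.0005] j [ 0.59  0.6  -0.31  1.76  0.24  0.82 -0.35] F [-0.6  0.3 -2.1] w 19.0 78.64376306533813
  turn units z -0.0 shift after turn [ 0.05 -0.05  0.16] shift before turn [ 0.05 -0.05  0.16]
```

Lower the last 3 mm onto the collar, release, and rise.

```bash
python3 -m crank '[[0,0,0.06,0,0,0],[0,0,0.06,0,0,0],[0,0,0.03,0,0,0],[0,0,0,0,0,0],[0,0,0,0,0,0]]'
python3 -m crank '[[0,0,0,0,0,0],[0,0,0,0,0,0],[0,0,0,0,0,0],[0,0,0,0,0,0],[0,0,0,0,0,0],[0,0,0,0,0,0]]' 1
python3 -m crank '[[0,0,-0.3,0,0,0],[0,0,-0.7,0,0,0],[0,0,-1,0,0,0],[0,0,-1,0,0,0],[0,0,-1,0,0,0],[0,0,-1,0,0,0],[0,0,-1,0,0,0],[0,0,-0.6,0,0,0]]'
python3 -c "
from h import *
plan(*vise(-37.3,-0.2),210,84.55)"
```

```text
clock: 31.45
tcp_pos: [0.5677, -0.2839, 0.0779]
orientation: [2.721, 1.57, 0.0]
contact_force: [-2.0, -0.0, 2.6]
grip_width: 0.0191
gripper_force: 79.3
clock: 32.05
tcp_pos: [0.5676, -0.2838, 0.0775]
orientation: [2.721, 1.571, 0.0]
contact_force: [0.0, 0.3, 0.3]
grip_width: 0.0854
gripper_force: 0.0
clock: 32.85
tcp_pos: [0.5685, -0.284, 0.2126]
orientation: [2.718, 1.569, 0.003]
contact_force: [-1.0, 0.6, -0.4]
grip_width: 0.0855
gripper_force: 0.0
t 32.9 tcp [ 568.5 -284.   212.6] yaw 60.0 tilt [ 0.0032 -0.0014] j [ 0.62  0.45 -0.35  1.66  0.17  1.06 -0.3 ] F [-1.   0.6 -0.4] w 85.5 0.0
  turn units z -0.546 shift after turn [13.76 -3.44  0.13] shift before turn [11.08 -8.85  0.13]
```

```bash
python3 -m crank '[[0,0,0,0,0,-0.182],[0,0,0,0,0,-0.182],[0,0,0,0,0,-0.182],[0.5,-0.1,0,0,0,0],[0.9,-0.2,0,0,0,0],[1,-0.3,0,0,0,0],[1,-0.3,0,0,0,0],[1,-0.3,0,0,0,0],[1,-0.3,0,0,0,0],[1,-0.3,0,0,0,0],[1,-0.3,0,0,0,0],[1,-0.2,0,0,0,0]]' 0.5
python3 -m crank '[[1,-0.2,0,0,0,0],[1,-0.2,0,0,0,0],[1,-0.2,0,0,0,0],[1,-0.2,0,0,0,0],[0.8,-0.2,0,0,0,0],[0.5,-0.2,0,0,0,0],[0.06,-0.04,0,0,0,0],[0,0,0,0,0,0],[0,0,0,0,0,0],[0,0,0,0,0,0]]'
python3 - <<'E'
from meas import *
plan(*vise(-37.3,-0.2),48,84.55)
f=grab("scene","pics/scene5.npz")
C=cloud(f)*1000; hsv=cv2.cvtColor(f["image"],cv2.COLOR_RGB2HSV)
m=(hsv[...,2]<70)&(C[...,0]>500)&(C[...,0]<640)&(C[...,1]<-220)&(C[...,1]>-350)&(C[...,2]>126)&(C[...,2]<140)
P=plane(f,np.argwhere(m)[:,::-1],.133)*1000; print("key top",m.sum(),P.mean(0),np.median(C[m][:,2]),cv2.minAreaRect(P[:,:2].astype(np.float32)))
E
```

```text
clock: 34.05
tcp_pos: [0.5366, -0.109, 0.2097]
orientation: [-2.324, -2.114, 0.0]
contact_force: [-1.1, 0.2, 0.0]
grip_width: 0.0427
gripper_force: 0.0
clock: 35.05
tcp_pos: [0.5233, -0.0041, 0.2094]
orientation: [2.326, 2.112, -0.0]
contact_force: [-0.1, -0.7, 0.6]
grip_width: 0.0426
gripper_force: 0.0
t 35.0 tcp [523.3  -4.1 209.4] yaw 84.5 tilt [-0.     -0.0003] j [ 0.36  0.3  -0.56  1.91  0.19  0.98 -0.39] F [-0.1 -0.7  0.6] w 42.6 0.0
  turn units z -0.002 shift after turn [0.04 0.14 8.07] shift before turn [0.04 0.14 8.07]
key top 80 [ 566.71400512 -275.06595541  133.        ] 132.53219591846178 ((566.5844116210938, -274.28955078125), (38.4393424987793, 22.57798194885254), 58.97743225097656)
```

```bash
python3 -m crank '[[0.04,0.14,0.5,0,0,0],[0,0,0.9,0,0,0],[0,0,0.9,0,0,0],[0,0,0.9,0,0,0],[0,0,0.9,0,0,0],[0,0,0.9,0,0,0],[0,0,0.9,0,0,0],[0,0,0.9,0,0,0],[0,0,0.7,0,0,0],[0,0,0.5,0,0,0],[0,0,0,0,0,0]]'
python3 -m crank '[[0,0,0,0,0,0],[0,0,0,0,0,0],[0,0,0,0,0,0],[0,0,0,0,0,0],[0,0,0,0,0,0],[0,0,0,0,0,0]]' 0 60
python3 -c "
from h import *
plan(*vise(-37.3,-0.2),48,84.55)
plan(*vise(-88.3,-0.2),48,84.55)"
```

```text
clock: 36.2
tcp_pos: [0.5252, -0.0026, 0.0481]
orientation: [-2.323, -2.113, 0.003]
contact_force: [0.1, -0.1, -0.3]
grip_width: 0.0425
gripper_force: 0.0
clock: 36.8
tcp_pos: [0.5269, -0.0025, 0.0503]
orientation: [2.323, 2.113, 0.002]
contact_force: [-0.5, -0.4, 6.8]
grip_width: 0.017
gripper_force: 60.0
t 36.8 tcp [526.9  -2.5  50.3] yaw 84.6 tilt [ 0.0018 -0.0001] j [ 0.26  0.53 -0.47  2.02  0.38  0.67 -0.55] F [-0.5 -0.4  6.8] w 17.0 59.9933785200119
  turn units z 0.0 shift after turn [-0.06 -0.03  0.12] shift before turn [-0.06 -0.03  0.12]
t 36.8 tcp [526.9  -2.5  50.3] yaw 84.6 tilt [ 0.0018 -0.0001] j [ 0.26  0.53 -0.47  2.02  0.38  0.67 -0.55] F [-0.5 -0.4  6.8] w 17.0 59.9933785200119
  turn units z 0.0 shift after turn [-0.06 -2.58  0.12] shift before turn [-0.06 -2.58  0.12]
```

```bash
python3 -m crank '[[0,-0.1,0,0,0,0],[0,-0.3,0,0,0,0],[0,-0.4,0,0,0,0],[0,-0.4,0,0,0,0],[0,-0.4,0,0,0,0],[0,-0.4,0,0,0,0],[0,-0.25,0,0,0,0],[0,-0.1,0,0,0,0],[0,-0.1,0,0,0,0],[0,0,0,0,0,0],[0,0,0,0,0,0]]'
python3 -c "
from h import *
plan(*vise(-87.3,-0.2),48,84.55)"
```

```text
clock: 37.9
tcp_pos: [0.4779, 0.0021, 0.0503]
orientation: [2.323, 2.113, 0.002]
contact_force: [0.5, -0.4, 9.4]
grip_width: 0.017
gripper_force: 60.5
t 37.9 tcp [477.9   2.1  50.3] yaw 84.6 tilt [ 0.0019 -0.0002] j [ 0.26  0.47 -0.48  2.13  0.37  0.61 -0.58] F [ 0.5 -0.4  9.4] w 17.0 60.49689173698425
  turn units z 0.0 shift after turn [-0.05 -0.07  0.12] shift before turn [-0.05 -0.07  0.12]
```

```bash
python3 -m crank '[[0,-0.05,0,0,0,0],[0,-0.05,0,0,0,0],[0,-0.03,0,0,0,0],[0,0,0,0,0,0],[0,0,0,0,0,0]]'
python3 -c "
from h import *
plan(*vise(-87.3,-0.2),48,84.55)"
```

```text
clock: 38.4
tcp_pos: [0.4779, 0.0021, 0.0503]
orientation: [2.322, 2.111, 0.008]
contact_force: [10.8, -1.4, -1.1]
grip_width: 0.0168
gripper_force: 59.1
t 38.4 tcp [477.9   2.1  50.3] yaw 84.5 tilt [0.0063 0.0008] j [ 0.26  0.47 -0.48  2.14  0.37  0.61 -0.58] F [10.8 -1.4 -1.1] w 16.8 59.14864540100098
  turn units z -0.0 shift after turn [-0.05 -0.07  0.12] shift before turn [-0.05 -0.07  0.12]
```

```bash
python3 -m crank '[[0,0.06,0,0,0,0],[0,0.04,0,0,0,0]]'
python3 -m crank '[[0,0,0,0,0,0],[0,0,0,0,0,0],[0,0,0,0,0,0],[0,0,0,0,0,0],[0,0,-0.3,0,0,0],[0,0,-0.7,0,0,0],[0,0,-0.8,0,0,0],[0,0,-0.8,0,0,0],[0,0,-0.7,0,0,0],[0,0,-0.4,0,0,0]]' 0.5
python3 - <<'E'
from meas import *
plan(597.2,-30.6,115,84.55)
f=grab("scene","pics/scene6.npz")
C=cloud(f);Z=C[...,2]*1000; hsv=cv2.cvtColor(f["image"],cv2.COLOR_RGB2HSV);s=hsv[...,1].astype(int);v=hsv[...,2].astype(int)
comps(f,(s<70)&(abs(Z-74)<6)&(v>150),.074,12,"stem74",(.35,.72,-.15,.2))
comps(f,(s<70)&(abs(Z-80)<6)&(v>150),.080,8,"post80",(.35,.55,-.15,.2))
comps(f,(s<60)&(v>150)&(Z<25),.018,1000,"tray",(.3,.75,.15,.5))
E
```

```text
clock: 38.6
tcp_pos: [0.4779, 0.0021, 0.0503]
orientation: [2.323, 2.112, 0.003]
contact_force: [0.4, -1.3, 10.4]
grip_width: 0.0173
gripper_force: 60.8
clock: 39.6
tcp_pos: [0.4774, 0.0022, 0.1254]
orientation: [2.323, 2.112, 0.003]
contact_force: [0.1, 1.1, -0.7]
grip_width: 0.0426
gripper_force: 0.0
t 39.6 tcp [477.4   2.2 125.4] yaw 84.6 tilt [ 0.0023 -0.0001] j [ 0.33  0.35 -0.55  2.09  0.26  0.77 -0.47] F [ 0.1  1.1 -0.7] w 42.6 0.0
  turn units z 0.0 shift after turn [-1.06  6.12  0.52] shift before turn [-1.06  6.12  0.52]
stem74 n 59 px [278.4 176.6] mean [593.6 -70.1] rect c [593.5 -70.4] [34.5 11.5] 85.0 zdepth 74.2
stem74 n 63 px [268.6 186.4] mean [597.1 -30.5] rect c [597.1 -30.5] [35.1 11.3] 85.0 zdepth 74.2
tray n 4345 px [201.4 312.8] mean [562.1 281.9] rect c [567.7 278.4] [110.6 170.3] 86.0 zdepth 4.6
```

```bash
python3 -m crank '[[-0.1,0.4,0,0,0,0],[-0.15,0.8,0,0,0,0],[-0.15,0.95,0,0,0,0],[-0.15,0.95,0,0,0,0],[-0.15,0.95,0,0,0,0],[-0.15,0.95,0,0,0,0],[-0.15,0.7,0,0,0,0],[-0.06,0.42,0,0,0,0],[0,0,0,0,0,0],[0,0,0,0,0,0],[0,0,0,0,0,0]]'
python3 -c "
from h import *
plan(597.2,-30.6,46,84.55)"
```

```text
clock: 40.75
tcp_pos: [0.5957, -0.0303, 0.1233]
orientation: [-2.323, -2.114, 0.001]
contact_force: [-0.3, 1.0, -1.3]
grip_width: 0.0428
gripper_force: 0.0
t 40.8 tcp [595.7 -30.3 123.3] yaw 84.6 tilt [-0.0009 -0.0001] j [ 0.32  0.52 -0.5   1.82  0.31  0.88 -0.41] F [-0.3  1.  -1.3] w 42.8 0.0
  turn units z 0.001 shift after turn [-0.01  0.08  3.86] shift before turn [-0.01  0.08  3.86]
```

```bash
python3 -m crank '[[0,0.08,0.5,0,0,0],[0,0,0.8,0,0,0],[0,0,0.9,0,0,0],[0,0,0.8,0,0,0],[0,0,0.6,0,0,0],[0,0,0.26,0,0,0],[0,0,0,0,0,0],[0,0,0,0,0,0]]'
python3 -m crank '[[0,0,0,0,0,0],[0,0,0,0,0,0],[0,0,0,0,0,0],[0,0,0,0,0,0],[0,0,0,0,0,0],[0,0,0,0,0,0]]' 0 40
python3 -c "
from h import *
plan(597.2,-30.6,46,84.55)"
```

```text
clock: 41.55
tcp_pos: [0.5985, -0.0306, 0.0467]
orientation: [2.324, 2.113, 0.001]
contact_force: [0.0, 0.9, -0.3]
grip_width: 0.0427
gripper_force: 0.0
clock: 42.15
tcp_pos: [0.5987, -0.0307, 0.047]
orientation: [2.324, 2.113, 0.001]
contact_force: [-0.6, -0.8, 4.5]
grip_width: 0.0113
gripper_force: 40.0
t 42.1 tcp [598.7 -30.7  47. ] yaw 84.6 tilt [ 0.0012 -0.0002] j [ 0.28  0.62 -0.45  1.85  0.38  0.75 -0.47] F [-0.6 -0.8  4.5] w 11.3 39.98050510883331
  turn units z 0.0 shift after turn [-0.   -0.07  0.05] shift before turn [-0.   -0.07  0.05]
```

```bash
python3 -m crank '[[0,0,-0.3,0,0,0],[0,0,-0.6,0,0,0],[0,0,-0.8,0,0,0],[0,0,-0.8,0,0,0],[0,0,-0.8,0,0,0],[0,0,-0.5,0,0,0],[0,0,-0.2,0,0,0],[0.3,0,0,0,0,0],[0.6,-0.05,0,0,0,0],[0.9,-0.05,0,0,0,0],[0.9,-0.05,0,0,0,0],[0.9,-0.05,0,0,0,0]]'
python3 -m crank '[[0.9,-0.05,0,0,0,0],[0.9,-0.05,0,0,0,0],[0.9,-0.05,0,0,0,0],[0.9,-0.05,0,0,0,0],[0.9,-0.05,0,0,0,0],[0.9,-0.05,0,0,0,0],[0.9,-0.05,0,0,0,0],[0.9,-0.05,0,0,0,0],[0.9,-0.05,0,0,0,0],[0.9,-0.05,0,0,0,0],[0.9,-0.05,0,0,0,0],[0.9,-0.05,0,0,0,0]]'
python3 -m crank '[[0.6,-0.05,0,0,0,0],[0.28,-0.04,0,0,0,0],[0,0,0,0,0,0],[0,0,0,0,0,0],[0,0,0,0,0,0]]'
python3 - <<'E'
from meas import *
plan(609.8,275.3,36,84.55)
f=grab("scene","pics/scene7.npz")
C=cloud(f);Z=C[...,2]*1000; hsv=cv2.cvtColor(f["image"],cv2.COLOR_RGB2HSV);s=hsv[...,1].astype(int);v=hsv[...,2].astype(int)
comps(f,(s<60)&(v>110)&(Z<25),.018,200,"tray",(.3,.75,.15,.5))
cv2.imwrite("pics/s7.png",f["image"][100:384,50:400,::-1].repeat(2,0).repeat(2,1))
E
```

```text
clock: 43.35
tcp_pos: [0.6002, 0.0434, 0.1254]
orientation: [-2.322, -2.114, 0.001]
contact_force: [0.5, -1.0, -1.0]
grip_width: 0.0114
gripper_force: 39.0
clock: 44.55
tcp_pos: [0.6095, 0.259, 0.1263]
orientation: [2.324, 2.114, -0.0]
contact_force: [1.4, 0.1, -0.5]
grip_width: 0.0113
gripper_force: 39.0
clock: 45.05
tcp_pos: [0.6097, 0.2738, 0.1262]
orientation: [2.325, 2.111, -0.001]
contact_force: [-0.1, 0.2, -0.6]
grip_width: 0.0114
gripper_force: 39.0
t 45.0 tcp [609.7 273.8 126.2] yaw 84.5 tilt [-0.    -0.001] j [-0.16  0.62 -0.51  1.63  0.35  0.98 -0.89] F [-0.1  0.2 -0.6] w 11.4 39.01286959648132
  turn units z -0.002 shift after turn [ 0.08 -0.    4.51] shift before turn [ 0.08 -0.    4.51]
tray n 4244 px [202.  314.8] mean [558.5 284.5] rect c [566.  279.5] [113.5 173.5] 85.8 zdepth 4.7
```

View pics/s7.png

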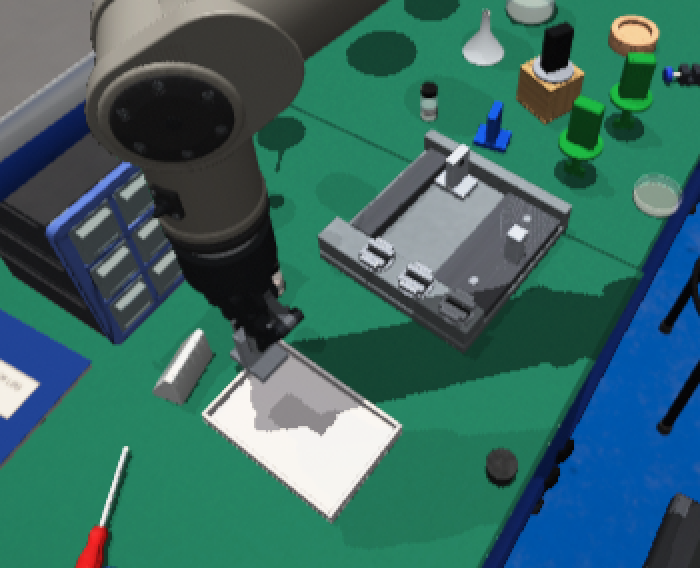

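```bash
python3 -m crank '[[0.08,0,0.4,0,0,0],[0,0,0.7,0,0,0],[0,0,0.8,0,0,0],[0,0,0.8,0,0,0],[0,0,0.8,0,0,0],[0,0,0.6,0,0,0],[0,0,0.3,0,0,0],[0,0,0.08,0,0,0],[0,0,0,0,0,0],[0,0,0,0,0,0]]'
python3 -c "
from h import *
plan(609.8,275.3,35,84.55)"
```

```text
clock: 46.1
tcp_pos: [0.61, 0.2772, 0.0375]
orientation: [2.324, 2.113, 0.002]
contact_force: [0.9, 0.2, -0.5]
grip_width: 0.0114
gripper_force: 39.0
t 46.1 tcp [610.  277.2  37.5] yaw 84.6 tilt [0.0013 0.0007] j [-0.2   0.73 -0.47  1.68  0.42  0.83 -0.94] F [ 0.9  0.2 -0.5] w 11.4 39.00834023952484
  turn units z 0.0 shift after turn [-0.09 -0.    0.12] shift before turn [-0.09 -0.    0.12]
```

Touch down, release, rise.

```bash
python3 -m crank '[[0,0,0.05,0,0,0],[0,0,0.05,0,0,0],[0,0,0.03,0,0,0],[0,0,0,0,0,0],[0,0,0,0,0,0]]'
python3 -m crank '[[0,0,0,0,0,0],[0,0,0,0,0,0],[0,0,0,0,0,0],[0,0,0,0,0,0],[0,0,-0.3,0,0,0],[0,0,-0.6,0,0,0],[0,0,-0.9,0,0,0],[0,0,-0.9,0,0,0],[0,0,-0.9,0,0,0],[0,0,-0.7,0,0,0],[0,0,0,0,0,0]]' 0.5
python3 -c "
from h import *
plan(593.4,-70.2,120,84.55)"
```

```text
clock: 46.6
tcp_pos: [0.6098, 0.277, 0.035]
orientation: [2.324, 2.113, 0.001]
contact_force: [-1.0, -1.2, 5.8]
grip_width: 0.0111
gripper_force: 39.9
clock: 47.7
tcp_pos: [0.611, 0.2777, 0.1235]
orientation: [2.323, 2.112, 0.008]
contact_force: [-0.2, 0.2, -0.7]
grip_width: 0.0425
gripper_force: 0.0
t 47.7 tcp [611.  277.7 123.5] yaw 84.6 tilt [0.0045 0.0022] j [-0.17  0.63 -0.51  1.63  0.36  0.97 -0.89] F [-0.2  0.2 -0.7] w 42.5 0.0
  turn units z 0.0 shift after turn [-17.4    0.78   0.17] shift before turn [-17.4    0.77   0.17]
```

```bash
python3 -m crank '[[-0.4,0.04,0,0,0,0],[-0.7,0.04,0,0,0,0],[-1,0.04,0,0,0,0],[-1,0.04,0,0,0,0],[-1,0.04,0,0,0,0],[-1,0.04,0,0,0,0],[-1,0.04,0,0,0,0],[-1,0.04,0,0,0,0],[-1,0.04,0,0,0,0],[-1,0.04,0,0,0,0],[-1,0.04,0,0,0,0],[-1,0.04,0,0,0,0]]'
python3 -m crank '[[-1,0.04,0,0,0,0],[-1,0.04,0,0,0,0],[-1,0.04,0,0,0,0],[-1,0.04,0,0,0,0],[-1,0.04,0,0,0,0],[-0.9,0.04,0,0,0,0],[-0.4,0.04,0,0,0,0],[0,0,0,0,0,0],[0,0,0,0,0,0],[0,0,0,0,0,0],[0,0,0,0,0,0]]'
python3 - <<'E'
from meas import *
plan(593.4,-70.2,46,84.55)
for n in("scene","top"):
    f=grab(n,f"pics/{n}8.npz")
    C=cloud(f);Z=C[...,2]*1000; hsv=cv2.cvtColor(f["image"],cv2.COLOR_RGB2HSV);s=hsv[...,1].astype(int);v=hsv[...,2].astype(int)
    comps(f,(s<60)&(v>110)&(Z<25),.018,1000,n+" tray",(.3,.75,.15,.5))
    comps(f,(s<70)&(abs(Z-62)<7)&(v>110),.062,12,n+" stem62",(.45,.68,.2,.36))
E
```

```text
clock: 48.9
tcp_pos: [0.5969, 0.0521, 0.1189]
orientation: [-2.325, -2.112, 0.004]
contact_force: [-0.9, 0.4, 0.5]
grip_width: 0.0428
gripper_force: 0.0
clock: 50.0
tcp_pos: [0.5917, -0.0699, 0.1201]
orientation: [-2.322, -2.115, -0.0]
contact_force: [0.3, -0.1, -0.7]
grip_width: 0.0427
gripper_force: 0.0
t 50.0 tcp [591.7 -69.9 120.1] yaw 84.7 tilt [-0.      0.0005] j [ 0.39  0.52 -0.49  1.82  0.31  0.88 -0.35] F [ 0.3 -0.1 -0.7] w 42.7 0.0
  turn units z 0.003 shift after turn [-0.01  0.09  3.71] shift before turn [-0.01  0.09  3.71]
scene tray n 4139 px [202.7 314.3] mean [558.1 282.9] rect c [566.3 279.8] [113.2 173.5] 85.9 zdepth 4.8
scene stem62 n 119 px [180.8 288.2] mean [609.5 277.2] rect c [609.5 277.3] [35.8 12.3] 84.2 zdepth 61.9
top tray n 2430 px [157.1 207.4] mean [566.3 277.7] rect c [568.6 277.8] [119.2 176.9] 86.0 zdepth 3.9
top stem62 n 55 px [154.1 190.7] mean [608.6 274.4] rect c [607.9 274.7] [33.5 11.1] 88.6 zdepth 60.9
```

```bash
python3 -m crank '[[0,0.03,0.5,0,0,0],[0,0,0.8,0,0,0],[0,0,0.9,0,0,0],[0,0,0.8,0,0,0],[0,0,0.5,0,0,0],[0,0,0.18,0,0,0],[0,0,0,0,0,0],[0,0,0,0,0,0]]'
python3 -m crank '[[0,0,0,0,0,0],[0,0,0,0,0,0],[0,0,0,0,0,0],[0,0,0,0,0,0],[0,0,0,0,0,0],[0,0,0,0,0,0]]' 0 40
python3 -m crank '[[0,0,-0.3,0,0,0],[0,0,-0.6,0,0,0],[0,0,-0.8,0,0,0],[0,0,-0.8,0,0,0],[0,0,-0.8,0,0,0],[0,0,-0.5,0,0,0],[0,0,-0.2,0,0,0],[0,0,0,0,0,0]]'
python3 -c "
from h import *
plan(526,281.3,127,84.55)"
```

```text
clock: 50.9
tcp_pos: [0.5928, -0.0711, 0.047]
orientation: [2.324, 2.113, 0.001]
contact_force: [0.3, 0.3, -0.4]
grip_width: 0.0427
gripper_force: 0.0
clock: 51.5
tcp_pos: [0.5928, -0.0712, 0.047]
orientation: [2.324, 2.113, 0.001]
contact_force: [-1.1, -0.1, 5.7]
grip_width: 0.0113
gripper_force: 44.3
clock: 52.3
tcp_pos: [0.5926, -0.0713, 0.1272]
orientation: [2.324, 2.113, 0.001]
contact_force: [-0.1, 0.1, -1.9]
grip_width: 0.0109
gripper_force: 43.3
t 52.3 tcp [592.6 -71.3 127.2] yaw 84.6 tilt [ 0.0011 -0.0003] j [ 0.39  0.51 -0.5   1.81  0.31  0.89 -0.34] F [-0.1  0.1 -1.9] w 10.9 43.33124577999115
  turn units z 0.0 shift after turn [ 1.723e+01 -4.990e+00  1.000e-02] shift before turn [ 1.723e+01 -4.980e+00  1.000e-02]
```

```bash
python3 -m crank '[[0.4,-0.1,0,0,0,0],[0.7,-0.2,0,0,0,0],[1,-0.3,0,0,0,0],[1,-0.3,0,0,0,0],[1,-0.3,0,0,0,0],[1,-0.3,0,0,0,0],[1,-0.3,0,0,0,0],[1,-0.3,0,0,0,0],[1,-0.3,0,0,0,0],[1,-0.3,0,0,0,0],[1,-0.3,0,0,0,0],[1,-0.3,0,0,0,0]]'
python3 -m crank '[[1,-0.3,0,0,0,0],[1,-0.3,0,0,0,0],[1,-0.3,0,0,0,0],[1,-0.3,0,0,0,0],[1,-0.3,0,0,0,0],[0.7,-0.2,0,0,0,0],[0.4,-0.1,0,0,0,0],[0,0,0,0,0,0],[0,0,0,0,0,0],[0,0,0,0,0,0],[0,0,0,0,0,0]]'
python3 - <<'E'
from meas import *
plan(526,281.3,35,84.55)
for n in("scene",):
    f=grab(n,f"pics/{n}9.npz")
    C=cloud(f);Z=C[...,2]*1000; hsv=cv2.cvtColor(f["image"],cv2.COLOR_RGB2HSV);s=hsv[...,1].astype(int);v=hsv[...,2].astype(int)
    comps(f,(s<60)&(v>110)&(Z<25),.018,300,n+" tray",(.3,.75,.15,.5))
    comps(f,(s<70)&(abs(Z-62)<7)&(v>110),.062,12,n+" stem62",(.45,.68,.2,.36))
E
```

```text
clock: 53.5
tcp_pos: [0.5461, 0.1584, 0.1259]
orientation: [-2.322, -2.115, 0.001]
contact_force: [1.4, 0.3, -0.6]
grip_width: 0.0111
gripper_force: 43.3
clock: 54.6
tcp_pos: [0.5237, 0.2798, 0.1264]
orientation: [2.326, 2.111, -0.001]
contact_force: [0.7, -0.7, -0.0]
grip_width: 0.0111
gripper_force: 43.3
t 54.6 tcp [523.7 279.8 126.4] yaw 84.5 tilt [ 0.0001 -0.0006] j [-0.18  0.52 -0.55  1.82  0.34  0.9  -0.98] F [ 0.7 -0.7 -0. ] w 11.1 43.33116173744202
  turn units z -0.002 shift after turn [0.09 0.11 4.57] shift before turn [0.09 0.11 4.57]
scene tray n 3389 px [200.3 318.4] mean [557.  292.3] rect c [566.8 280.7] [113.3 173.2] 86.5 zdepth 4.9
scene stem62 n 118 px [180.8 288.2] mean [609.5 277. ] rect c [609.5 276.9] [34.9 12.3] 84.2 zdepth 62.3
```

```bash
python3 -m crank '[[0,0.05,0.4,0,0,0],[0,0,0.7,0,0,0],[0,0,0.8,0,0,0],[0,0,0.8,0,0,0],[0,0,0.8,0,0,0],[0,0,0.6,0,0,0],[0,0,0.3,0,0,0],[0,0,0.08,0,0,0],[0,0,0,0,0,0],[0,0,0,0,0,0]]'
python3 -m crank '[[0,0,0.04,0,0,0],[0,0,0.05,0,0,0],[0,0,0.04,0,0,0],[0,0,0,0,0,0],[0,0,0,0,0,0]]'
```

```text
clock: 55.65
tcp_pos: [0.5248, 0.2812, 0.0376]
orientation: [2.324, 2.113, 0.002]
contact_force: [-0.2, 0.5, -0.9]
grip_width: 0.0113
gripper_force: 43.3
clock: 56.15
tcp_pos: [0.5246, 0.2809, 0.035]
orientation: [2.324, 2.113, 0.001]
contact_force: [0.0, -0.9, 6.6]
grip_width: 0.0114
gripper_force: 44.2
```

```bash
python3 -m crank '[[0,0,0,0,0,0],[0,0,0,0,0,0],[0,0,0,0,0,0],[0,0,0,0,0,0],[0,0,-0.3,0,0,0],[0,0,-0.6,0,0,0],[0,0,-0.9,0,0,0],[0,0,-0.9,0,0,0],[0,0,-0.9,0,0,0],[0,0,-0.9,0,0,0],[0,0,-0.3,0,0,0],[0,0,0,0,0,0]]' 0.5
python3 -c "
from h import *
plan(477.5,2.1,130,84.55)"
```

```text
clock: 57.35
tcp_pos: [0.5249, 0.2813, 0.1318]
orientation: [2.324, 2.113, 0.004]
contact_force: [0.7, -0.0, -0.2]
grip_width: 0.0429
gripper_force: 0.0
t 57.4 tcp [524.9 281.3 131.8] yaw 84.6 tilt [0.0023 0.0011] j [-0.17  0.52 -0.56  1.81  0.34  0.91 -0.98] F [ 0.7 -0.  -0.2] w 42.9 0.0
  turn units z 0.0 shift after turn [-14.12  -1.04   0.09] shift before turn [-14.12  -1.04   0.09]
```

```bash
python3 -m crank '[[-0.4,-0.07,0,0,0,0],[-0.7,-0.07,0,0,0,0],[-1,-0.07,0,0,0,0],[-1,-0.07,0,0,0,0],[-1,-0.07,0,0,0,0],[-1,-0.07,0,0,0,0],[-1,-0.07,0,0,0,0],[-1,-0.07,0,0,0,0],[-1,-0.07,0,0,0,0],[-1,-0.07,0,0,0,0],[-1,-0.07,0,0,0,0],[-1,-0.07,0,0,0,0]]'
python3 -m crank '[[-1,-0.07,0,0,0,0],[-1,-0.07,0,0,0,0],[-0.7,-0.04,0,0,0,0],[-0.3,-0.03,0,0,0,0],[0,0,0,0,0,0],[0,0,0,0,0,0],[0,0,0,0,0,0],[0,0,0,0,0,0]]'
python3 - <<'E'
from meas import *
plan(477.5,2.1,48,84.55)
for n in("scene",):
    f=grab(n,f"pics/{n}10.npz")
    C=cloud(f);Z=C[...,2]*1000; hsv=cv2.cvtColor(f["image"],cv2.COLOR_RGB2HSV);s=hsv[...,1].astype(int);v=hsv[...,2].astype(int)
    comps(f,(s<60)&(v>110)&(Z<25),.018,300,n+" tray",(.3,.75,.15,.5))
    comps(f,(s<70)&(abs(Z-62)<7)&(v>110),.062,12,n+" stem62",(.45,.68,.2,.36))
E
```

```text
clock: 58.55
tcp_pos: [0.4851, 0.0592, 0.1295]
orientation: [-2.325, -2.112, 0.003]
contact_force: [0.7, 0.5, -0.2]
grip_width: 0.0424
gripper_force: 0.0
clock: 59.35
tcp_pos: [0.4768, 0.0029, 0.1303]
orientation: [-2.323, -2.115, -0.001]
contact_force: [0.7, 0.5, -0.5]
grip_width: 0.0431
gripper_force: 0.0
t 59.4 tcp [476.8   2.9 130.3] yaw 84.6 tilt [0.0002 0.0003] j [ 0.33  0.34 -0.55  2.08  0.25  0.78 -0.46] F [ 0.7  0.5 -0.5] w 43.1 0.0
  turn units z 0.002 shift after turn [-0.04  0.04  4.12] shift before turn [-0.04  0.04  4.12]
scene tray n 3859 px [201.6 314. ] mean [560.3 283.6] rect c [566.2 279.8] [113.2 173.7] 85.9 zdepth 5.1
scene stem62 n 118 px [180.8 288.2] mean [609.5 277. ] rect c [609.5 276.9] [34.9 12.3] 84.2 zdepth 62.2
scene stem62 n 126 px [214.8 312.7] mean [524.1 282.1] rect c [524.2 282. ] [34.2 12.7] 80.4 zdepth 62.1
```

```bash
python3 -m crank '[[0,0.02,0.5,0,0,0],[0,0,0.8,0,0,0],[0,0,0.9,0,0,0],[0,0,0.8,0,0,0],[0,0,0.7,0,0,0],[0,0,0.3,0,0,0],[0,0,0.1,0,0,0],[0,0,0,0,0,0],[0,0,0,0,0,0]]'
python3 -m crank '[[0,0,0,0,0,0],[0,0,0,0,0,0],[0,0,0,0,0,0],[0,0,0,0,0,0],[0,0,0,0,0,0],[0,0,0,0,0,0]]' 0 60
python3 -m crank '[[0,0.1,0,0,0,0],[0,0.3,0,0,0,0],[0,0.4,0,0,0,0],[0,0.4,0,0,0,0],[0,0.4,0,0,0,0],[0,0.4,0,0,0,0],[0,0.2,0,0,0,0],[0,0.1,0,0,0,0],[0,0.1,0,0,0,0],[0,0.05,0,0,0,0],[0,0,0,0,0,0],[0,0,0,0,0,0]]'
python3 -c "
from h import *
plan(526.9,-2.5,48,84.55)"
```

```text
clock: 60.3
tcp_pos: [0.4776, 0.0022, 0.0488]
orientation: [2.324, 2.113, 0.001]
contact_force: [-0.1, 0.0, -0.4]
grip_width: 0.0426
gripper_force: 0.0
clock: 60.9
tcp_pos: [0.4781, 0.0019, 0.049]
orientation: [2.323, 2.112, 0.002]
contact_force: [1.0, -1.3, 6.4]
grip_width: 0.0171
gripper_force: 59.7
clock: 62.1
tcp_pos: [0.5259, -0.0025, 0.049]
orientation: [2.324, 2.113, -0.0]
contact_force: [-2.1, 0.8, 9.2]
grip_width: 0.0172
gripper_force: 60.1
t 62.1 tcp [525.9  -2.5  49. ] yaw 84.6 tilt [ 0.0002 -0.0004] j [ 0.26  0.53 -0.46  2.02  0.38  0.67 -0.55] F [-2.1  0.8  9.2] w 17.2 60.09995877742767
  turn units z 0.0 shift after turn [0.01 0.05 0.05] shift before turn [0.01 0.05 0.05]
```

```bash
python3 -m crank '[[0,0.05,0,0,0,0],[0,0.05,0,0,0,0],[0,0.05,0,0,0,0],[0,0.04,0,0,0,0],[0,0,0,0,0,0],[0,0,0,0,0,0]]'
python3 -c "
from h import *
plan(526.9,-2.5,48,84.55)"
```

```text
clock: 62.7
tcp_pos: [0.5276, -0.0027, 0.049]
orientation: [-2.323, -2.113, 0.005]
contact_force: [-9.6, 0.3, 17.1]
grip_width: 0.0171
gripper_force: 61.1
t 62.7 tcp [527.6  -2.7  49. ] yaw 84.6 tilt [-0.0034 -0.0011] j [ 0.26  0.53 -0.46  2.02  0.37  0.67 -0.54] F [-9.6  0.3 17.1] w 17.1 61.13951325416565
  turn units z 0.001 shift after turn [ 0.01 -0.04  0.05] shift before turn [ 0.01 -0.04  0.05]
```

```bash
python3 -m crank '[[0,-0.05,0,0,0,0],[0,-0.05,0,0,0,0],[0,0,0,0,0,0]]'
python3 -m crank '[[0,0,0,0,0,0],[0,0,0,0,0,0],[0,0,0,0,0,0],[0,0,0,0,0,0],[0,0,-0.3,0,0,0],[0,0,-0.7,0,0,0],[0,0,-0.9,0,0,0],[0,0,-0.9,0,0,0],[0,0,-0.9,0,0,0],[0,0,-0.9,0,0,0],[0,0,-0.9,0,0,0],[0,0,-0.9,0,0,0]]' 0.5
python3 -m crank '[[0,-0.5,-1,0,0,0],[0,-0.8,-1,0,0,0],[0,-0.8,-1,0,0,0],[0,-0.8,-0.6,0,0,0],[0,-0.3,0,0,0,0],[0,0,0,0,0,0],[0,0,0,0,0,0]]'
python3 - <<'E'
from meas import *
plan(500,0,300)
for n in("scene","top"):
    f=grab(n,f"pics/{n}11.npz")
    C=cloud(f);Z=C[...,2]*1000; hsv=cv2.cvtColor(f["image"],cv2.COLOR_RGB2HSV);s=hsv[...,1].astype(int);v=hsv[...,2].astype(int)
    comps(f,(s<60)&(v>110)&(Z<25),.018,300,n+" tray",(.3,.75,.15,.5))
    comps(f,(s<70)&(abs(Z-62)<7)&(v>110),.062,12,n+" stem62",(.45,.68,.2,.36))
    comps(f,(s<70)&(abs(Z-80)<6)&(v>120),.080,8,n+" post80",(.45,.58,-.05,.05))
    comps(f,(s<70)&(abs(Z-56)<4),.056,30,n+" screw56",(.45,.65,.06,.13))
    if n=="scene": cv2.imwrite("pics/s11.png",cv2.resize(f["image"][:,:,::-1],(800,600)))
E
```

```text
clock: 63.0
tcp_pos: [0.5276, -0.0027, 0.049]
orientation: [2.324, 2.113, -0.0]
contact_force: [-1.3, -0.1, 8.7]
grip_width: 0.0169
gripper_force: 60.1
clock: 64.2
tcp_pos: [0.5277, -0.0026, 0.1783]
orientation: [2.323, 2.114, 0.001]
contact_force: [0.3, -1.1, 0.7]
grip_width: 0.0427
gripper_force: 0.0
clock: 64.9
tcp_pos: [0.4641, 0.0032, 0.248]
orientation: [-2.324, -2.114, 0.0]
contact_force: [0.5, -1.1, -0.1]
grip_width: 0.0426
gripper_force: 0.0
t 64.9 tcp [464.1   3.2 248. ] yaw 84.6 tilt [-0.0002 -0.0001] j [ 0.4   0.16 -0.6   1.99  0.1   1.03 -0.33] F [ 0.5 -1.1 -0.1] w 42.6 0.0
  turn units z -0.0 shift after turn [ 0.01  1.8  -2.6 ] shift before turn [ 0.01  1.8  -2.6 ]
scene tray n 3843 px [201.6 314. ] mean [560.4 283.6] rect c [566.3 279.8] [113.2 173.5] 85.9 zdepth 5.1
scene stem62 n 118 px [180.8 288.2] mean [609.5 277. ] rect c [609.5 276.9] [34.9 12.3] 84.2 zdepth 62.1
scene stem62 n 126 px [214.8 312.7] mean [524.1 282.1] rect c [524.2 282. ] [34.2 12.7] 80.4 zdepth 62.1
scene post80 n 59 px [289.4 205. ] mean [526.5  -3.2] rect c [526.3  -3.3] [19.5 18.8] 82.8 zdep
[... 756 characters left out ...]
x [105.  263.3] mean [411.  424.3] rect c [416.4 421.2] [ 37.4 158.9] 7.4 zdepth 4.6
top stem62 n 54 px [153.8 190.8] mean [608.5 275. ] rect c [607.9 276. ] [30.9 11.1] 88.6 zdepth 61.6
top stem62 n 55 px [151.7 221.5] mean [523.9 280.2] rect c [523.8 279.5] [34.3 11.4] 83.0 zdepth 61.2
top screw56 n 50 px [217.2 191.5] mean [602.9 100.2] rect c [602.9 100.8] [11.1 30.8] 89.3 zdepth 55.7
top screw56 n 51 px [224.8 191.5] mean [602.3  79.2] rect c [602.5  78.6] [11.1 30.8] 89.2 zdepth 55.4
top screw56 n 46 px [215.3 211.7] mean [547.1 106.3] rect c [547.6 107. ] [11.  30.3] 89.4 zdepth 55.0
top screw56 n 50 px [222.8 211.6] mean [546.7  85.4] rect c [547.1  84.9] [11.  30.3] 89.3 zdepth 55.1
```

View pics/s11.png

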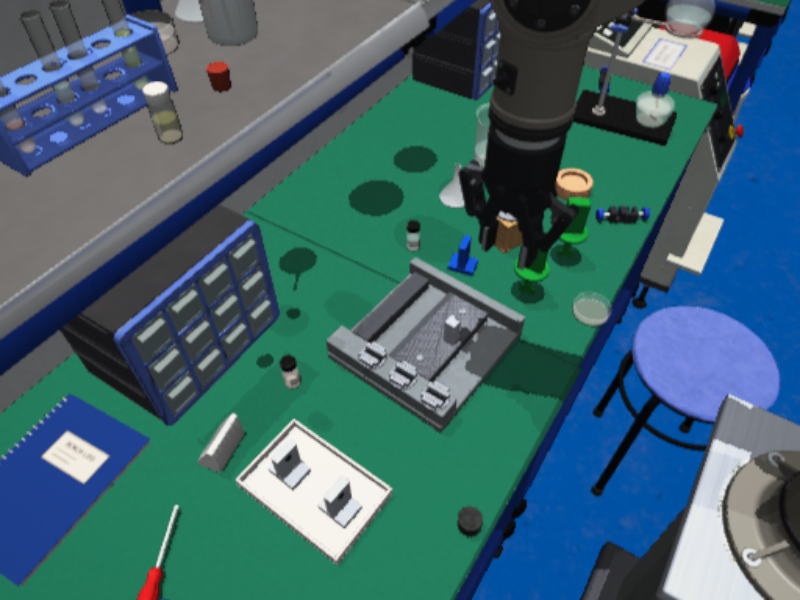

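```bash
python3 -c "
from bench import r
print(r.hand_in())"
```

```text
the job is handed in; nothing more can be done
None
```

The job is handed in, with no verdict shown: all three screws were turned to their stops before the jaw was opened, both T-parts stand in the tray, the jaw is closed, the key is back in its stand and both vials are upright.

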